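Close a spring-loaded filter housing

ROBOT

A 7-joint arm with a two-finger parallel gripper is mounted at the origin on the work surface. World frame = base frame: x ahead of the robot, y to its left, z up, the work surface at z = 0. Lengths are in m, angles in rad, forces in N, time in s.
With the tool pointing down it reaches from about 0.425 to 0.975 m from the base axis. Payload 16.7 kg.
Tool frame: the origin (TCP) lies on the centre line of the jaws, within the pads' length; the fingertips stand 8 mm ahead of it and the grasp point (between the pads) lies 11 mm behind it; z points along the fingers, x is the direction in which the jaws open and shut, and the axes are right-handed (so a half turn about z gives the same grasp; the last joint's range is limited). The gripper opens to 85 mm and grips with 20 to 120 N. Pads are 22 mm wide; open, the fingers measure 114 mm over their backs; the gripper's body (76 mm by 85 mm) begins 54 mm behind the grasp point. The pads swing forward as they close: fully open they stand 13 mm farther back than shut.
Start: joints at [0.966, 0.426, 0.074, 1.606, -0.034, 1.111, -0.067], TCP at [0.297, -0.606, 0.239] pointing down, gripper open.
Joint ranges: [-2.85, 2.85], [-0.5, 2.14], [-1.23, 1.37], [0.21, 2.46], [-1.02, 4.16], [0.16, 2.05], [-2.73, 2.73]. Speed limits (rad/s): [1.89, 1.89, 2.39, 2.39, 3.01, 3.01, 3.01].

INTERFACE

Orientations are given as [roll, pitch, yaw] about the fixed x, y, z axes, in that order (R = Rz(yaw) Ry(pitch) Rx(roll)).
In Python, from workcell import * gives the robot as it stands. The module is installed in compiled form; this text tells all that it offers.
- The arm moves only by the tool carry_out, never from a script. Its arguments are lists of equal length, an entry for each row: "rotation": the turn, a rotation vector about the tool's x, y, z in rad, a list of three; "linear": the shift along the tool's x, y, z in cm, a list of three; "grip": the opening, from 0 (shut) to 1 (fully open). A call has exactly 10 rows; each row is the pose to reach, as a shift and turn from the pose commanded when the call began, along the tool's axes at that moment; what a row does not reach only later rows make up. A row lasts 1/8 s, in which the tool goes at most 62.5 mm and 10.7 degrees, less where a joint would pass 70% of its speed; a pose out of reach is approached as far as the arm can. A call with a gripper value outside its range is refused whole. The fingers move at their own pace and stop on an object; "force" is the grip in N (left out, the last holds). Time passes only in rows, so rows that repeat a pose let the fingers close, or fill a call up. It gives the time, the measured TCP pose, the force and the opening at its end, in the units of the state.
- get_state(): the state, without advancing time (a new reading comes with each control period).
- get_image(name): name is "scene" or "side" or "wrist"; returns a dict with "pixels" (420x560x3 uint8, red, green, blue), "range_z" (420x560 float32, m along the optical axis (not along the pixel's ray), 0 where there is no reading), "fx", "fy", "cx", "cy" (pixels), "R" (3x3) and "t" (3): a world point X has camera coordinates R X + t. Camera axes: x right, y down, z forward; pixel columns grow to the right and rows downward; lengths in m; the calibration is good to about 2 mm. A picture is of the moment at which its call begins.
- job_done(): hands the job in, once; it reports no verdict.
Trained networks look in a picture, given as the dict that the camera call returned (one of the last four; its "shot" number tells which), for a name from the list of things; names that differ only in an ending like _2 or _b are one class to them, and where a whole thing is asked for, a point or a joint stands for the part that bears it (a point fixed in the world has none). Each returns a list of dicts, best first, with "score" (0 to 1); they miss things now and then, are a little off and sometimes report something else, mostly with a low value. They report only what shows in the picture. A call takes as long as a camera call. They do not tell look-alikes from the thing itself.
- look_for(picture, target): "centre" ([x, y, z] in m, in world coordinates, good to about 4 mm: the middle of the surface that is visible of it).
- silhouettes(picture, target): "pixels" (420x560 bool, what is visible of it).
- tip_of(picture, target): "centre" ([x, y, z] in m, in world coordinates, good to about 4 mm: a listed point, or the origin of a listed thing).
The state is a dict: "clock": time; "joints": joint angles; "qd": joint speeds; "effort": joint torques, N m; "tool_pos": TCP position; "tool_rot": TCP orientation; "contact_force": force on the tool from outside, world axes, zero at the start; "torque": the same for the moment, N m; "grip_width": finger opening in m.
Only numpy, scipy, OpenCV 4.12 (cv2) and the standard library are available. Lean on these libraries where they do the work, as an engineer would, in place of code of your own. Each camera call takes 0.05 s, during which the arm holds its last target.

TASK

Put the slim filter cartridge upright into the bore of the filter housing, then set the bayonet cap on it with its lugs in the two slots, push it down against the spring and turn it a quarter turn clockwise (seen from above), to the stop. Finish still gripping the cap and pressing it fully home, flange down on the rim, and do not let go: the spring lifts it as soon as it is released. Leave everything else on the bench where it is.

Things in the scene. Friction and masses are not known exactly. Their poses are not given: they have to be found in the camera images.
- housing: Round aluminium filter housing bolted upright to the bench, open at the top. Origin: centre of its underside at bench height, z up. Outer wall 100 mm diameter, rim 90 mm high, base flange 120 mm diameter, pipe stubs on its +y and -y sides reaching 68 mm out. Two slots for the cap's lugs lie on its +x and -x axis; a short dark mark on the outer wall shows each.
- housing_mouth (a point): Centre of the housing's mouth, at rim height. Mouth 69 mm diameter in an inward lip 6 mm thick; the two slots through the lip are 17 mm wide, 84 mm from end to end. Under the lip a channel 84 mm diameter and 18 mm high, below that the cartridge bore, 49 mm diameter. In the channel the lugs can turn from the slots only clockwise seen from above; stops end the turn at about 90 degrees.
- seat (a joint): How far the sprung seat plate at the bottom of the bore is pushed down, m: 0 with the spring out (plate top 38 mm above the housing's origin; the cartridge's weight does not move it), 0.018 when the cap's flange rests on the rim, 0.011 when the cap is let go under the lip. Spring 0.55 N per mm, 3.3 N preload, so 13 N at 0.018.
- cartridge: The slim filter cartridge, an upright cylinder 44 mm diameter, 70 mm high, pleated paper with black rubber ends, about 0.1 kg. Origin: centre of its underside. Standing on the seat in the housing its underside is 38 mm above the housing's origin and its top 18 mm above the rim, so it can be let go with the fingers still above the rim.
- cap: Steel bayonet cap, 0.22 kg, standing right way up. Origin: centre of its underside, z up. Hollow skirt 63 mm diameter (54 inside), two lugs 12 mm wide, 7 high at its foot, 80 mm across along x; flange 92 mm diameter, underside at height 20, top 28; plate 68 mm diameter up to 34; grip bar along x, 50 long, 14 thick, height 34 to 64 mm. A half turn makes no difference.
- cap_grip (a point): Middle of the cap's grip bar, on its axis, 52 mm above the cap's origin. Height of the cap's origin above the housing's: 88 mm when the cap first meets the cartridge (lugs 2 mm into the slots), below 77 mm the lugs are under the lip and can turn, 70 mm with the flange on the rim (fully home).
- nut: Bystander: a hexagon nut lying flat, 30 mm across, 14 mm high; leave it where it is.
- bolt: Bystander: a bolt standing on its head, 25 mm across, 39 mm high; leave it where it is.
- wrench: Bystander: a spanner lying flat; leave it where it is.
- hammer: Bystander: a hammer lying on its side; leave it where it is.
- tin: Bystander: a closed metal tin, 72 mm diameter, 85 mm high; leave it where it is.
- bracket: Bystander: a steel angle bracket, 60 x 50 mm foot, 55 mm high; leave it where it is.
- wide_cartridge: Bystander: a wider, shorter filter cartridge, 66 mm diameter, 55 mm high, too wide for the housing; origin under its centre; leave it where it is.
Things that resemble listed ones, but are neither listed nor needed, are in the scene too. What is shaped like the cartridge but blue or green is not meant.

How it is judged:
By the outcome, as a careful person would: the job done as asked, in the order asked, and still so for the second after the job is handed in, while the arm keeps its last pose, push and grip.
It also fails if it takes over 67 s, if anything falls off the work surface, if the arm or the gripper's body presses on something with over 40 N, if the wrist force passes 120 N, or if a joint passes its speed limit or range.

## Working session

There is one attempt and no reset: what is moved stays moved. The work goes in short steps, Python scripts to look and compute and a tool call to move; the robot and the scene stay as the last step left them, time stands still between calls to the robot, and variables do not carry over. Pictures are saved under pics/ and viewed, and the job is handed in when it is done.

Besides the shell and the picture viewer there is one more tool, called after "Request:" as name(argument=value, ...) on one line, values as JSON. carry_out: Moves the arm, as the interface text tells. Its arguments: {"type":"object","properties":{"rotation":{"type":"array","items":{"type":"array","items":{"type":"number"}}},"linear":{"type":"array","items":{"type":"array","items":{"type":"number"}}},"grip":{"type":"array","items":{"type":"number"}},"force":{"type":"number"}},"required":["rotation","linear","grip"]}

```bash
mkdir -p pics; python3 - <<'E'
from workcell import *
import cv2
s=get_state();print(s)
for n in ["scene","side"]:
    p=get_image(n);print(n,p['shot'],p['fx'],p['t'],p['R'])
    cv2.imwrite(f"pics/{n}0.png",cv2.resize(p['pixels'],(800,600),interpolation=cv2.INTER_CUBIC)[:,:,::-1])
    for t in ["housing","housing_mouth","cartridge","cap","cap_grip","wide_cartridge","tin","bolt","nut","bracket","hammer","wrench"]:
        f=tip_of if t in("housing_mouth","cap_grip","cap","cartridge","housing") else look_for
        for d in f(p,t)[:5]:
            c=np.array(d['centre']) if 'np' in globals() else __import__('numpy').array(d['centre'])
            q=p['R']@c+p['t'];print(t,round(d['score'],2),c.round(3),(p['fx']*q[0]/q[2]+p['cx']).round(),(p['fy']*q[1]/q[2]+p['cy']).round())
E
```

```text
{'clock': 0.0, 'joints': array([ 0.9655084 ,  0.42669977,  0.07386283,  1.60663548, -0.03410358,
        1.1107954 , -0.06710998]), 'qd': array([ 0.00049512, -0.00106804, -0.00106949, -0.00018576,  0.00068537,
        0.0002462 ,  0.00150663]), 'effort': array([-3.33522612e-04, -9.49809337e+01,  3.76081780e+00, -4.63517761e+01,
        1.92373758e-02,  1.01541501e-02,  3.98374027e-05]), 'tool_pos': array([ 0.2969018 , -0.60574003,  0.23861989]), 'tool_rot': array([ 3.14149851e+00,  1.27479096e-03, -1.11506344e+00]), 'contact_force': array([-0.74484521, -0.3937928 , -0.27941216]), 'torque': array([-0.0509936 ,  0.07973318, -0.00433352]), 'grip_width': 0.08507673977532268}
scene 1 383.6765569047116 [ 0.30718434 -0.37312935  1.26071206] [[-0.52574363  0.85058236  0.01016285]
 [ 0.72570847  0.45472813 -0.51630373]
 [-0.44378018 -0.26406813 -0.85634524]]
housing 0.64 [ 0.628 -0.047  0.001] 256.0 234.0
housing 0.16 [0.556 0.159 0.002] 340.0 251.0
housing_mouth 0.56 [ 0.631 -0.046  0.092] 254.0 218.0
cartridge 0.97 [0.435 0.329 0.002] 421.0 246.0
cartridge 0.96 [0.376 0.194 0.002] 382.0 206
[... 845 characters left out ...]
th 0.98 [ 0.625 -0.043  0.09 ] 283.0 181.0
housing_mouth 0.34 [ 0.464 -0.261  0.05 ] 384.0 180.0
cartridge 0.91 [0.441 0.329 0.   ] 221.0 344.0
cartridge 0.77 [0.46  0.234 0.002] 248.0 309.0
cartridge 0.63 [ 0.373  0.271 -0.   ] 263.0 348.0
cartridge 0.62 [0.377 0.193 0.005] 287.0 321.0
cap 0.81 [ 0.466 -0.265  0.003] 382.0 191.0
cap_grip 0.59 [ 0.461 -0.265  0.048] 386.0 180.0
cap_grip 0.28 [ 0.627 -0.039  0.092] 282.0 181.0
wide_cartridge 0.6 [ 0.432 -0.009  0.05 ] 330.0 242.0
tin 0.8 [ 0.731 -0.215  0.07 ] 300.0 136.0
nut 0.47 [0.556 0.154 0.014] 246.0 260.0
bracket 0.6 [ 0.647 -0.38   0.004] 357.0 140.0
hammer 0.8 [0.716 0.244 0.023] 175.0 241.0
wrench 0.6 [0.636 0.416 0.005] 135.0 311.0
```

View pics/scene0.png

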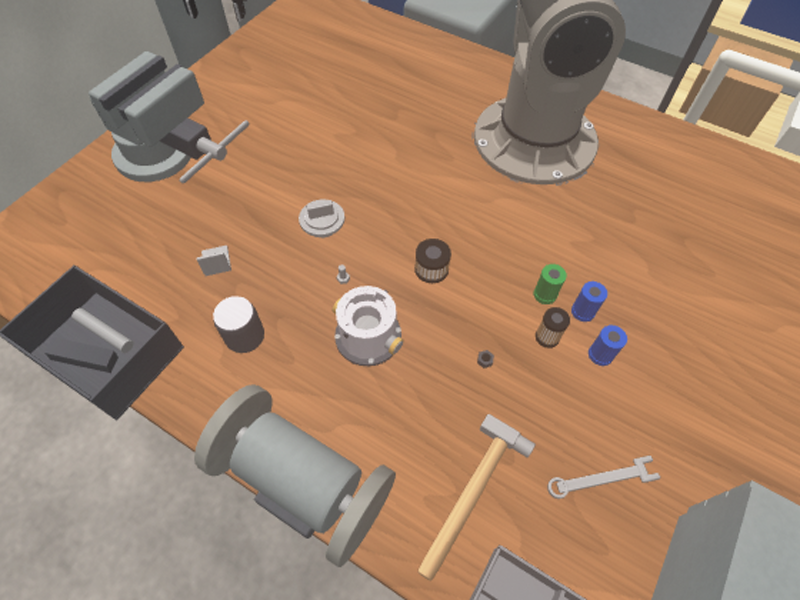

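View pics/side0.png

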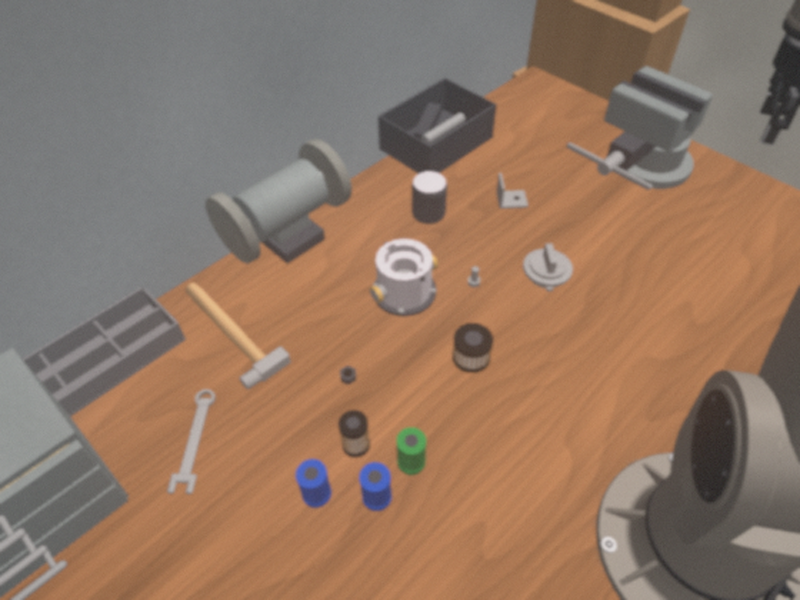

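Candidates for the cartridge in the scene picture (800-wide): slim brown (552,327), green (550,284), blue (590,300), blue (607,345), wide brown (433,260). By the description it is the slim brown one at about (0.459, 0.235). Next is a close crop to check that, plus fits to the range data.

```bash
cat > h.py <<'E'
from workcell import *
import numpy as np, cv2
from scipy.spatial.transform import Rotation as Ro
from scipy.optimize import least_squares
def cloud(p):
    z=p['range_z'];v,u=np.indices(z.shape)
    c=np.stack([(u-p['cx'])/p['fx']*z,(v-p['cy'])/p['fy']*z,z],-1)
    w=(c-p['t'])@p['R']
    w[z<=0]=np.nan
    return w
def proj(p,X):
    q=np.atleast_2d(X)@p['R'].T+p['t'];return np.c_[p['fx']*q[:,0]/q[:,2]+p['cx'],p['fy']*q[:,1]/q[:,2]+p['cy']]
def crop(p,u,v,h,name,s=8):
    u,v=int(u),int(v);im=p['pixels'][max(0,v-h):v+h,max(0,u-h):u+h]
    cv2.imwrite(name,cv2.resize(im,None,fx=s,fy=s,interpolation=cv2.INTER_CUBIC)[:,:,::-1])
def circ(P,r=None):
    f=(lambda a:np.hypot(P[:,0]-a[0],P[:,1]-a[1])-(a[2] if r is None else r))
    x0=[*np.median(P[:,:2],0),.04]
    o=least_squares(f,x0 if r is None else x0[:2],loss='soft_l1',f_scale=.001)
    return o.x,np.median(abs(o.fun))
def near(w,c,r,z0,z1):
    m=(np.hypot(w[...,0]-c[0],w[...,1]-c[1])<r)&(w[...,2]>z0)&(w[...,2]<z1);return w[m]
def save(p,n): cv2.imwrite(n,cv2.resize(p['pixels'],(800,600),interpolation=cv2.INTER_CUBIC)[:,:,::-1])
E
python3 - <<'E'
from h import *
s=get_state()
p=get_image('wrist');save(p,'pics/w0.png')
R=Ro.from_euler('xyz',s['tool_rot']).as_matrix()
print('cam R in tool',(p['R']@R).round(3),'cam pos tool',(R.T@(-p['R'].T@p['t']-s['tool_pos'])).round(4),p['fx'])
for n in ['scene','side']:
    p=get_image(n);w=cloud(p)
    crop(p,*proj(p,[.459,.235,.04])[0],40,f'pics/cart_{n}.png')
    for nm,c,r,z0,z1 in [('cart top',(.459,.235),.04,.062,.08),('cart',(.459,.235),.04,.01,.08),('hous rim',(.627,-.043),.07,.084,.096),('hous wall',(.627,-.043),.06,.03,.08),('cap fl',(.465,-.264),.06,.022,.031),('cap bar',(.465,-.264),.06,.05,.07)]:
        P=near(w,c,r,z0,z1);
        if len(P)<5: print(nm,len(P));continue
        print(n,nm,len(P),P.mean(0).round(4),P[:,2].min().round(3),P[:,2].max().round(3),circ(P))
E
```

```text
cam R in tool [[ 1.    -0.001  0.   ]
 [ 0.001  0.945 -0.326]
 [-0.     0.326  0.945]] cam pos tool [-0.0007 -0.0846 -0.1348] 367.895603083951
scene cart top 257 [0.4599 0.2332 0.0703] 0.062 0.075 (array([0.45956225, 0.23282701, 0.01667799]), np.float64(0.0038609682558135155))
scene cart 444 [0.4658 0.2334 0.0549] 0.01 0.075 (array([0.46068641, 0.23310818, 0.01790023]), np.float64(0.0018892540188636293))
scene hous rim 684 [ 0.6306 -0.0422  0.09  ] 0.084 0.095 (array([ 0.6297788 , -0.0425099 ,  0.04378936]), np.float64(0.004014453557881919))
scene hous wall 904 [ 0.633 -0.039  0.056] 0.03 0.08 (array([ 0.63808742, -0.03397557,  0.03781235]), np.float64(0.004018593804836872))
scene cap fl 282 [ 0.4745 -0.2552  0.0278] 0.022 0.031 (array([ 0.46438912, -0.26316633,  0.04124292]), np.float64(0.0031925857739286932))
scene cap bar 124 [ 0.4668 -0.2604  0.0609] 0.05 0.068 (array([-0.94399549, -1.87235534,  2.14363572]), np.float64(0.0025371343701467985))
side cart top 334 [0.4554 0.2343 0.0692] 0.062 0.074 (array([0.45544495, 0.23413801, 0.01629608]), np.float64(0.003934580380913938))
side cart 539 [0.4509 0.2373 0.0559] 0.01 0.074 (array([0.45440573, 0.23490878, 0.01755759]), np.float64(0.0021877416726119))
side hous rim 540 [ 0.6252 -0.0419  0.0889] 0.084 0.094 (array([ 0.62581118, -0.04232787,  0.04387489]), np.float64(0.004119021629209855))
side hous wall 866 [ 0.6199 -0.0363  0.057 ] 0.03 0.08 (array([ 0.61961493, -0.03540617,  0.03987084]), np.float64(0.003322964050659752))
side cap fl 332 [ 0.4569 -0.252   0.0272] 0.022 0.031 (array([ 0.46305087, -0.26406393,  0.04073822]), np.float64(0.003524446792191778))
side cap bar 105 [ 0.4616 -0.2599  0.0608] 0.05 0.067 (array([ 0.42938846, -0.30034793,  0.05446934]), np.float64(0.003423686503005244))
```

```bash
cd pics; python3 -c "
import cv2,numpy as np
a=cv2.imread('cart_scene.png');b=cv2.imread('cart_side.png');c=np.hstack([a,b]);cv2.imwrite('cc.png',cv2.resize(c,(800,400)))"
```

```text
(no output)
```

View pics/cc.png

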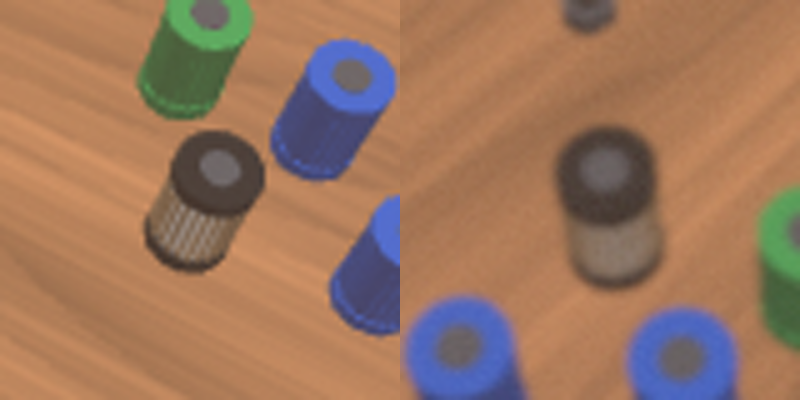

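View pics/w0.png

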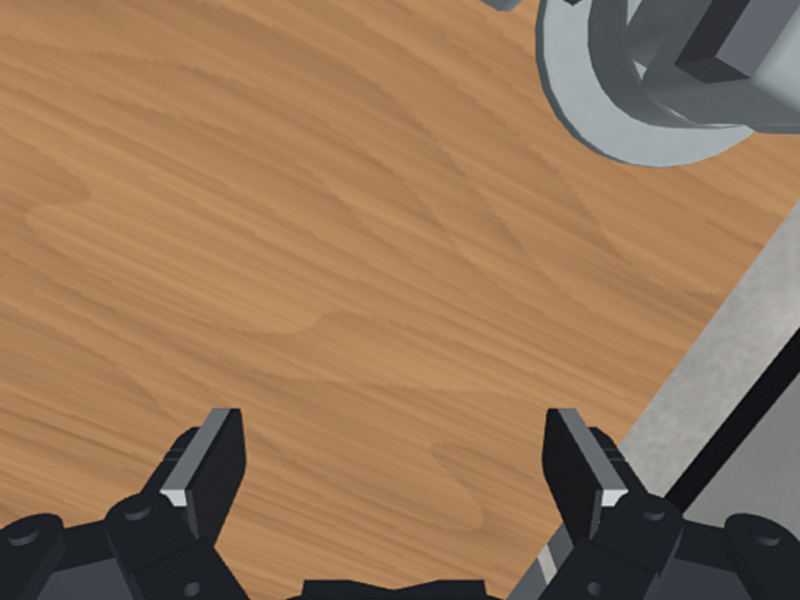

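The crop shows the slim cartridge clearly: brown pleats, black ends, with green and blue look-alikes beside it. Next I look at the cap from above with the wrist camera, on the way over.

```bash
cat >> h.py <<'E'
def plan(x,y,z,yaw_deg,s=None):
    s=s or get_state();R=Ro.from_euler('xyz',s['tool_rot']);T=Ro.from_euler('xyz',[np.pi,0,np.deg2rad(yaw_deg)])
    d=R.inv().apply(np.array([x,y,z])-s['tool_pos'])*100;r=(R.inv()*T).as_rotvec()
    print('linear cm',d.round(2),'rot',r.round(4),'| pos',s['tool_pos'].round(4),'rot',s['tool_rot'].round(4),'F',s['contact_force'].round(1),'w',round(s['grip_width'],4),'t',round(s['clock'],2),'j7',s['joints'][6].round(2))
def viewpos(x,y,yaw_deg,off=.03):
    a=np.deg2rad(yaw_deg);return x-off*np.sin(a),y+off*np.cos(a)
E
python3 - <<'E'
from h import *
plan(*viewpos(.465,-.264,-30),.26,-30)
E
```

```text
linear cm [-25.   -32.62  -2.07] rot [-0.      0.     -0.5915] | pos [ 0.2971 -0.6061  0.2393] rot [-3.1415  0.     -1.1151] F [-0.6 -0.3 -0.4] w 0.0853 t 1.45 j7 -0.07
```

Request:
carry_out(rotation=[[0, 0, -0.1], [0, 0, -0.2], [0, 0, -0.3], [0, 0, -0.4], [0, 0, -0.5], [0, 0, -0.59], [0, 0, -0.59], [0, 0, -0.59], [0, 0, -0.59], [0, 0, -0.59]], linear=[[-25, -32.6, -2], [-25, -32.6, -2], [-25, -32.6, -2], [-25, -32.6, -2], [-25, -32.6, -2], [-25, -32.6, -2], [-25, -32.6, -2], [-25, -32.6, -2], [-25, -32.6, -2], [-25, -32.6, -2]], grip=[1, 1, 1, 1, 1, 1, 1, 1, 1, 1])

```text
clock: 2.7
tool_pos: [0.4792, -0.2392, 0.2592]
tool_rot: [3.141, 0.0, -0.527]
contact_force: [0.0, 0.1, -0.6]
grip_width: 0.0851
```

```bash
python3 - <<'E'
from h import *
p=get_image('wrist');save(p,'pics/w1.png');np.savez('cap.npz',**p)
w=cloud(p)
print(proj(p,[.465,-.264,.05]))
P=near(w,(.465,-.264),.06,.022,.031);print('flange',len(P),circ(P),P[:,2].mean())
B=near(w,(.465,-.264),.045,.058,.072);print(len(B),B.mean(0))
r=cv2.minAreaRect((B[:,:2]*1000).astype(np.float32));print(r)
for d in tip_of(p,'cap_grip'):print(d)
plan(*viewpos(.629,-.043,10),.30,10)
E
```

```text
[[275.84112961 207.2848219 ]]
flange 2606 (array([ 0.46411567, -0.26277585,  0.04052636]), np.float64(0.0029021232391499008)) 0.028111487593719127
791 [ 0.46477749 -0.26153925  0.06366849]
((464.39892578125, -262.3689880371094), (14.385967254638672, 49.7678108215332), 47.979312896728516)
{'centre': [0.4621, -0.2622, 0.0548], 'score': 0.81}
linear cm [  1.15 -26.76  -4.08] rot [ 1.000e-04  2.000e-04 -7.011e-01] | pos [ 0.4793 -0.239   0.2592] rot [ 3.1415e+00  2.0000e-04 -5.2660e-01] F [-0.2  0.5 -0. ] w 0.0855 t 2.8 j7 -0.23
```

View pics/w1.png

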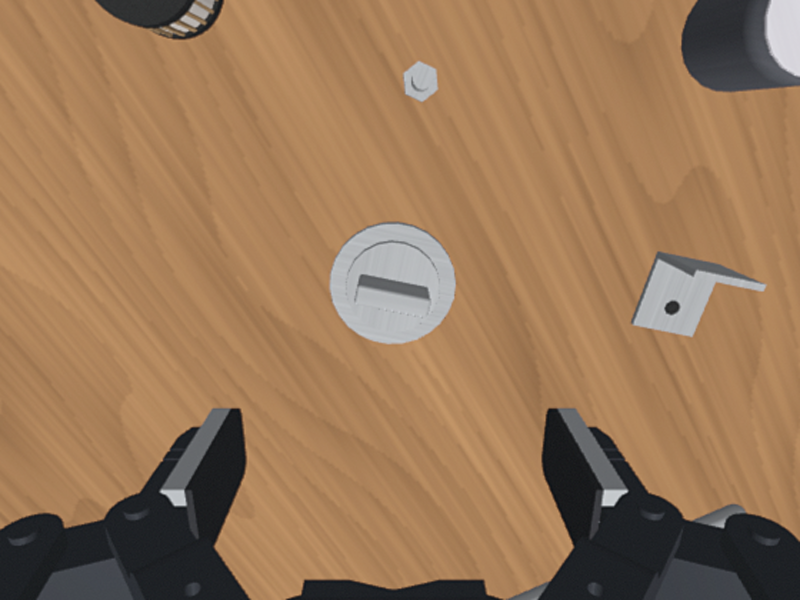

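The cap is near the centre of the picture at (393,283), with its grip bar from (357,290) to (431,303). The fit gives centre (0.464, -0.2626) and bar direction about -42°. Next is the housing.

Request:
carry_out(rotation=[[0, 0, -0.1], [0, 0, -0.25], [0, 0, -0.4], [0, 0, -0.55], [0, 0, -0.7], [0, 0, -0.7], [0, 0, -0.7], [0, 0, -0.7], [0, 0, -0.7], [0, 0, -0.7]], linear=[[1.2, -26.8, -3], [1.2, -26.8, -3], [1.2, -26.8, -3], [1.2, -26.8, -3], [1.2, -26.8, -3], [1.2, -26.8, -3], [1.2, -26.8, -3], [1.2, -26.8, -3], [1.2, -26.8, -3], [1.2, -26.8, -3]], grip=[1, 1, 1, 1, 1, 1, 1, 1, 1, 1])

```text
clock: 4.05
tool_pos: [0.6244, -0.0126, 0.2895]
tool_rot: [3.141, -0.0, 0.174]
contact_force: [1.1, -0.7, 0.3]
grip_width: 0.0856
```

```bash
python3 - <<'E'
from h import *
p=get_image('wrist');save(p,'pics/w2.png');np.savez('hous.npz',**p)
w=cloud(p)
u,v=proj(p,[.629,-.043,.09])[0];print(u,v)
crop(p,u,v,70,'pics/w2c.png',5)
P=near(w,(.629,-.043),.07,.085,.095);print('rim',len(P),P.mean(0),P[:,2].std());np.save('rim.npy',P)
r=np.hypot(P[:,0]-.629,P[:,1]+.043);print(np.percentile(r,[1,50,99]))
for d in tip_of(p,'housing_mouth'):print(d)
plan(*viewpos(.458,.2345,45),.25,45)
E
```

```text
274.19725530162515 212.71792032646837
rim 4282 [ 0.62822606 -0.0407782   0.08995599] 0.0010334186150579934
[0.03450671 0.0435484  0.05118199]
{'centre': [0.6261, -0.0471, 0.0867], 'score': 0.61}
linear cm [-13.82 -29.66   3.94] rot [ 1.000e-04 -1.000e-04 -6.108e-01] | pos [ 0.6244 -0.0124  0.2894] rot [ 3.1416e+00 -1.0000e-04  1.7460e-01] F [ 0.  -0.1 -0.2] w 0.0851 t 4.15 j7 -0.04
```

View pics/w2c.png

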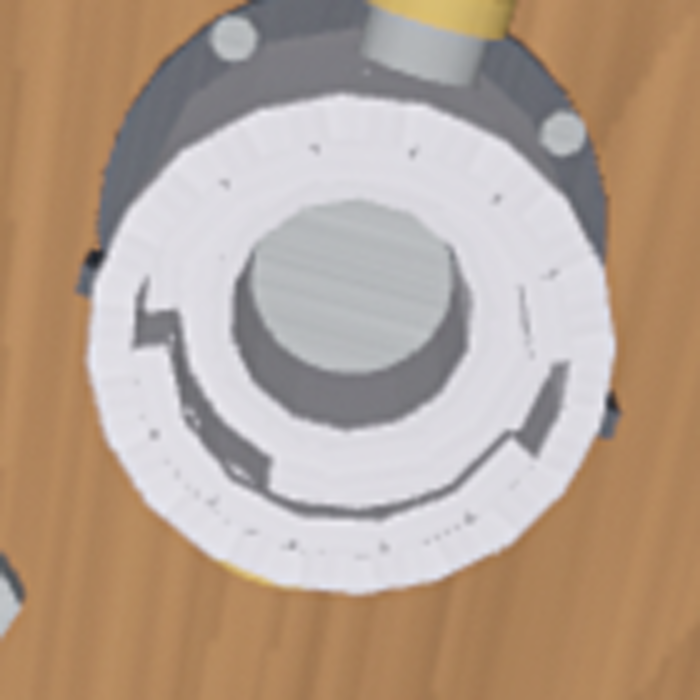

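View pics/w2.png

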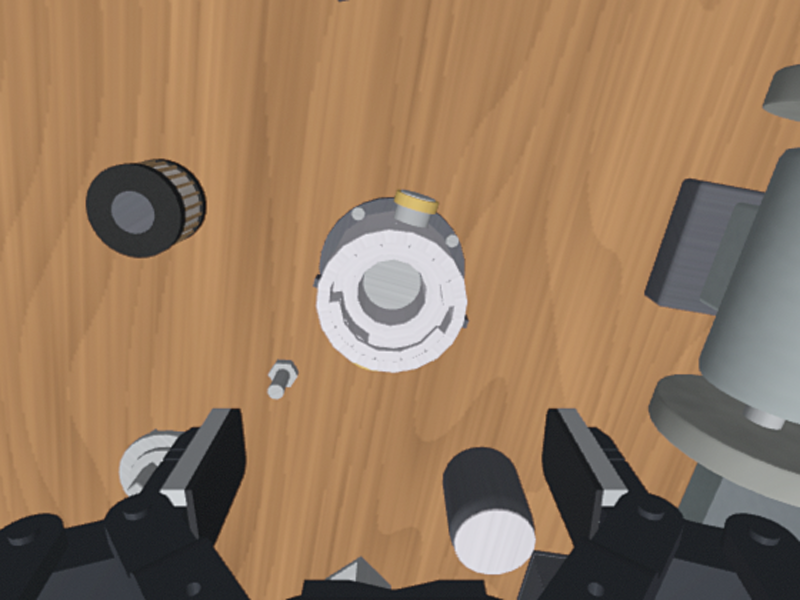

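```bash
cat > hf.py <<'E'
from h import *
p=dict(np.load('hous.npz'));w=cloud(p)
P=np.load('rim.npy');P=P[(P[:,2]>.087)&(P[:,2]<.093)]
H=cv2.convexHull((P[:,:2]).astype(np.float32))[:,0];o,res=circ(H);print('outer',o,res,len(H))
# densify: angular maxima
c=o[:2]
for it in range(3):
    d=P[:,:2]-c;a=np.degrees(np.arctan2(d[:,1],d[:,0]));r=np.hypot(*d.T)
    E=np.array([P[(b:=np.where((a>=k)&(a<k+6))[0])[r[b].argmax()],:2] for k in range(-180,180,6) if ((a>=k)&(a<k+6)).sum()>3])
    o,res=circ(E);c=o[:2]
print('edge',o,res)
d=P[:,:2]-c;a=np.degrees(np.arctan2(d[:,1],d[:,0]));r=np.hypot(*d.T)
h=[((r>.0365)&(r<.040)&(a>=k)&(a<k+5)).sum() for k in range(-180,180,5)]
print(list(zip(range(-180,180,5),h)))
# marks
hsv=p['pixels'].astype(int).max(-1)
rr=np.hypot(w[...,0]-c[0],w[...,1]-c[1])
m=(hsv<75)&(rr>.046)&(rr<.057)&(w[...,2]>.05)&(w[...,2]<.09)
n,l=cv2.connectedComponents(m.astype(np.uint8))
for i in range(1,n):
    q=w[l==i]
    if len(q)>3:
        mu=q.mean(0);print('mark',len(q),mu.round(4),np.degrees(np.arctan2(mu[1]-c[1],mu[0]-c[0])))
E
python3 hf.py
```

```text
outer [ 0.6286726  -0.04295994  0.05043693] 0.00016990793013223898 59
edge [ 0.62861836 -0.04290294  0.05029851] 0.00022995956348839663
[(-180, np.int64(0)), (-175, np.int64(7)), (-170, np.int64(12)), (-165, np.int64(12)), (-160, np.int64(13)), (-155, np.int64(10)), (-150, np.int64(10)), (-145, np.int64(15)), (-140, np.int64(12)), (-135, np.int64(10)), (-130, np.int64(9)), (-125, np.int64(11)), (-120, np.int64(10)), (-115, np.int64(11)), (-110, np.int64(12)), (-105, np.int64(10)), (-100, np.int64(13)), (-95, np.int64(11)), (-90, np.int64(9)), (-85, np.int64(8)), (-80, np.int64(11)), (-75, np.int64(8)), (-70, np.int64(11)), (-65, np.int64(10)), (-60, np.int64(11)), (-55, np.int64(10)), (-50, np.int64(12)), (-45, np.int64(11)), (-40, np.int64(12)), (-35, np.int64(11)), (-30, np.int64(11)), (-25, np.int64(12)), (-20, np.int64(1)), (-15, np.int64(0)), (-10, np.int64(0)), (-5, np.int64(0)), (0, np.int64(0)), (5, np.int64(7)), (10, np.int64(12)), (15, np.int64(15)), (20, np.int64(9)), (25, np.int64(13)), (30, np.int64(13)), (35, np.int64(10)), (40, np.int64(15)), (45, np.int64(14)), (50, np.int64(12)), (55, np.int64(13)), (60, np.int64(13)), (65, np.int64(15)), (70, np.int64(12)), (75, np.int64(13)), (80, np.int64(13)), (85, np.int64(14)), (90, np.int64(12)), (95, np.int64(15)), (100, np.int64(11)), (105, np.int64(14)), (110, np.int64(14)), (115, np.int64(13)), (120, np.int64(13)), (125, np.int64(11)), (130, np.int64(14)), (135, np.int64(12)), (140, np.int64(12)), (145, np.int64(14)), (150, np.int64(12)), (155, np.int64(13)), (160, np.int64(1)), (165, np.int64(0)), (170, np.int64(0)), (175, np.int64(0))]
mark 7 [ 0.5767 -0.0343  0.0833] 170.5960859440654
```

```bash
cat >> hf.py <<'E'
print('----')
th=np.radians(-7.5)
for it in range(4):
    u=np.array([np.cos(th),np.sin(th)]);v=np.array([-u[1],u[0]])
    X=d@u;Y=d@v;s=(r>.036)&(r<.0405)
    out=[]
    for sg in (1,-1):
        q=s&(X*sg>0); yp=np.sort(Y[q&(Y>0)])[:12];yn=np.sort(-Y[q&(Y<0)])[:12]
        out.append((yp[2],yn[2]))
    print(np.degrees(th),np.round(np.array(out)*1000,2))
    off=[(a-b)/2 for a,b in out]  # slot centre offset in Y at x=+-38
    th+=np.arctan((off[0]-off[1])/2/.038)
E
python3 hf.py | sed -n '/----/,$p'
```

```text
----
-7.499999999999999 [[10.32  8.1 ]
 [ 8.29  9.38]]
-6.2548526964850595 [[9.55 8.87]
 [9.06 8.61]]
-6.168749030596166 [[9.49 8.93]
 [9.11 8.56]]
-6.1628161139858015 [[9.49 8.93]
 [9.11 8.56]]
```

Housing fit: centre (0.6286, -0.0430), slot axis about -6.2°. In the crop the marks are at (88,272) and (610,417), and the slots at (150,310) and (545,410). Next I move over the cartridge with the grasp yaw of 65°, which keeps the fingers clear of the neighbours.

```bash
python3 - <<'E'
from h import *
plan(*viewpos(.458,.2345,65),.25,65)
E
```

```text
linear cm [-14.56 -28.93   3.94] rot [ 1.000e-04 -0.000e+00 -9.599e-01] | pos [ 0.6244 -0.0124  0.2894] rot [ 3.1416e+00 -1.0000e-04  1.7460e-01] F [ 0.  -0.1 -0.2] w 0.0851 t 4.15 j7 -0.04
```

Request:
carry_out(rotation=[[0, 0, -0.15], [0, 0, -0.3], [0, 0, -0.45], [0, 0, -0.6], [0, 0, -0.75], [0, 0, -0.9], [0, 0, -0.96], [0, 0, -0.96], [0, 0, -0.96], [0, 0, -0.96]], linear=[[-14.6, -28.9, 4], [-14.6, -28.9, 4], [-14.6, -28.9, 4], [-14.6, -28.9, 4], [-14.6, -28.9, 4], [-14.6, -28.9, 4], [-14.6, -28.9, 4], [-14.6, -28.9, 4], [-14.6, -28.9, 4], [-14.6, -28.9, 4]], grip=[1, 1, 1, 1, 1, 1, 1, 1, 1, 1])

```text
clock: 5.4
tool_pos: [0.4306, 0.2468, 0.2494]
tool_rot: [3.142, -0.0, 1.134]
contact_force: [0.7, 0.1, -0.5]
grip_width: 0.0853
```

```bash
python3 - <<'E'
from h import *
p=get_image('wrist');save(p,'pics/w3.png');np.savez('cart.npz',**p)
w=cloud(p)
print(proj(p,[.458,.2345,.07]))
P=near(w,(.458,.2345),.04,.066,.074);print('top',len(P),P.mean(0))
H=cv2.convexHull(P[:,:2].astype(np.float32))[:,0];o=circ(H);print(o)
for c in [(.376,.194),(.372,.270),(.437,.329)]:
    Q=near(w,c,.04,.066,.074)
    if len(Q)>20: print(c,circ(cv2.convexHull(Q[:,:2].astype(np.float32))[:,0]))
c=o[0]
plan(c[0],c[1],.063,65)
plan(c[0],c[1],.11,65)
E
```

```text
[[274.82745742 218.60674362]]
top 1769 [0.45708796 0.23439961 0.07034291]
(array([0.4579016 , 0.23400176, 0.02193542]), np.float64(6.336898647792306e-05))
(0.376, 0.194) (array([0.37627137, 0.19314271, 0.02193009]), np.float64(8.421770614227587e-05))
(0.372, 0.27) (array([0.37305302, 0.26887526, 0.02178603]), np.float64(7.709979556702606e-05))
(0.437, 0.329) (array([0.43997784, 0.32911676, 0.02192233]), np.float64(5.5750042703134675e-05))
linear cm [-0.    3.02 18.64] rot [ 0.     -0.0001 -0.0006] | pos [0.4306 0.2468 0.2494] rot [ 3.1416e+00 -1.0000e-04  1.1338e+00] F [-0.1 -0.7 -0. ] w 0.0852 t 5.45 j7 0.34
linear cm [-0.    3.02 13.94] rot [ 0.     -0.0001 -0.0006] | pos [0.4306 0.2468 0.2494] rot [ 3.1416e+00 -1.0000e-04  1.1338e+00] F [-0.1 -0.7 -0. ] w 0.0852 t 5.45 j7 0.34
```

View pics/w3.png

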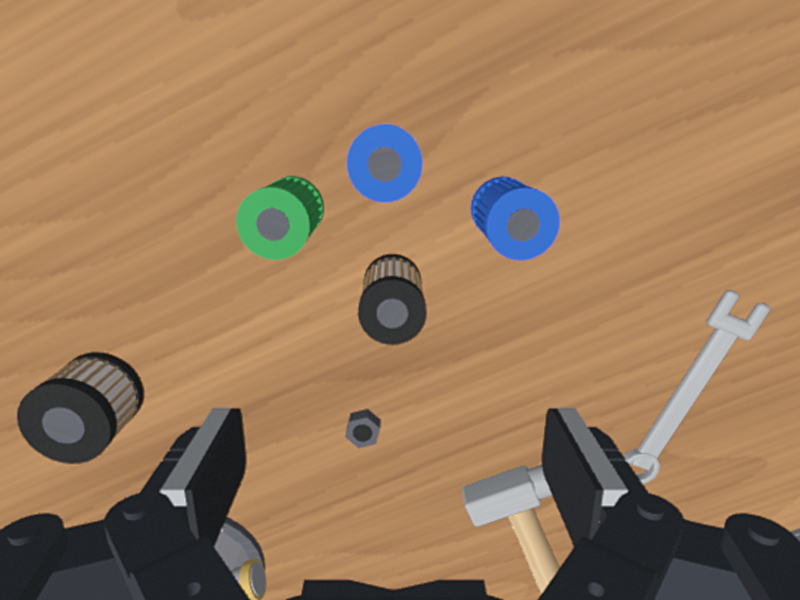

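Request:
carry_out(rotation=[[0, 0, 0], [0, 0, 0], [0, 0, 0], [0, 0, 0], [0, 0, 0], [0, 0, 0], [0, 0, 0], [0, 0, 0], [0, 0, 0], [0, 0, 0]], linear=[[0, 3, 5], [0, 3, 10], [0, 3, 14], [0, 3, 17], [0, 3, 18.7], [0, 3, 18.7], [0, 3, 18.7], [0, 3, 18.7], [0, 3, 18.7], [0, 3, 18.7]], grip=[1, 1, 1, 1, 1, 0.35, 0.35, 0.35, 0.35, 0.35], force=60)

```text
clock: 6.7
tool_pos: [0.4586, 0.2346, 0.0639]
tool_rot: [3.14, -0.002, 1.135]
contact_force: [-1.4, -1.3, 8.1]
grip_width: 0.0416
```

```bash
python3 - <<'E'
from h import *
p=get_image('wrist');save(p,'pics/w4.png');plan(.4579,.234,.15,65)
E
```

```text
linear cm [-0.07 -0.02 -8.61] rot [ 0.0019 -0.0016  0.0001] | pos [0.4585 0.2346 0.0639] rot [ 3.1397e+00 -1.6000e-03  1.1345e+00] F [-1.7 -1.8  9.6] w 0.0417 t 6.75 j7 0.14
```

View pics/w4.png

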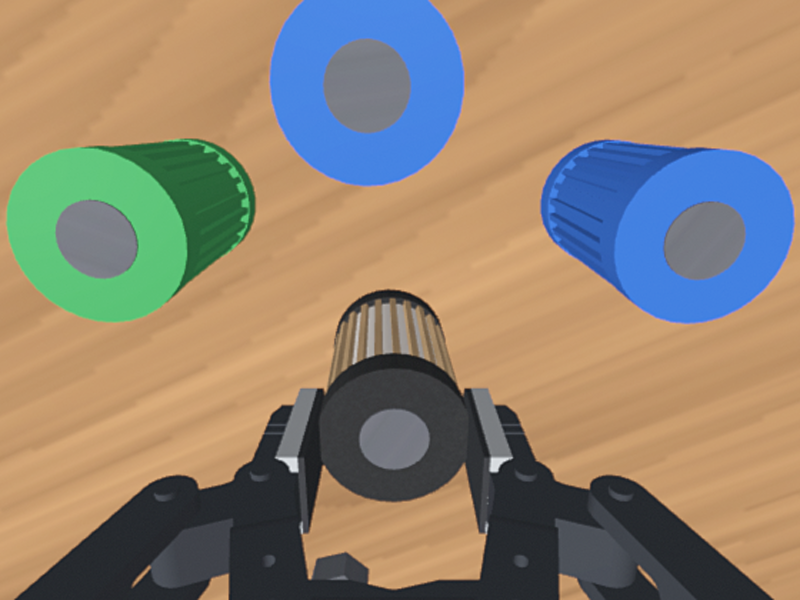

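The wrist picture shows the brown cartridge held between the pads, with its top at (394,430). The green and blue ones are untouched. I lift now.

Request:
carry_out(rotation=[[0, 0, 0], [0, 0, 0], [0, 0, 0], [0, 0, 0], [0, 0, 0], [0, 0, 0], [0, 0, 0], [0, 0, 0], [0, 0, 0], [0, 0, 0]], linear=[[0, 0, -2], [0, 0, -4], [0, 0, -8], [0, 0, -12], [0, 0, -15], [0, 0, -15], [0, 0, -15], [0, 0, -15], [0, 0, -15], [0, 0, -15]], grip=[0.35, 0.35, 0.35, 0.35, 0.35, 0.35, 0.35, 0.35, 0.35, 0.35])

```text
clock: 8.0
tool_pos: [0.4574, 0.2343, 0.212]
tool_rot: [-3.141, 0.0, 1.135]
contact_force: [-0.7, -0.3, -1.5]
grip_width: 0.0418
```

```bash
cat > held.py <<'E'
from h import *
s=get_state();p=get_image('wrist');save(p,'pics/held%d.png'%p['shot']);w=cloud(p)
R=Ro.from_euler('xyz',s['tool_rot']).as_matrix()
T=(w-s['tool_pos'])@R   # tool frame
z=T[...,2];m=(abs(T[...,0])<.024)&(abs(T[...,1])<.03)&(z>-.03)&(z<.03)
print(np.percentile(z[m],[1,10,50,90]))
z0=np.median(z[m&(T[...,1]<.01)])
Q=T[m&(abs(z-z0)<.003)]
H=cv2.convexHull(Q[:,:2].astype(np.float32))[:,0];H=H[abs(H[:,0])<.019]
print('top in tool',circ(H,.0219),circ(H),z0)
A=np.c_[Q[:,:2],np.ones(len(Q))];print('plane',np.linalg.lstsq(A,Q[:,2],rcond=None)[0])
print(s['tool_pos'],s['contact_force'])
E
python3 held.py
```

```text
[-0.02858233 -0.01442395 -0.00673451  0.01158536]
top in tool (array([ 0.00062065, -0.00016237]), np.float64(0.0004518519719160473)) (array([ 1.07515271e-03, -6.47259326e-05,  2.24487737e-02]), np.float64(8.528461545210739e-05)) -0.006745004012997988
plane [ 0.02446873 -0.00645461 -0.00683295]
[0.45744956 0.23431716 0.21198388] [-0.70346424 -0.25468611 -1.51320702]
```

```bash
python3 - <<'E'
from h import *
plan(.6278,-.0431,.18,10)
E
```

```text
linear cm [-17.96  27.15   3.2 ] rot [-4.000e-04  5.000e-04  9.606e-01] | pos [0.4575 0.2343 0.2121] rot [-3.1411e+00  3.0000e-04  1.1352e+00] F [ 0.1 -1.  -0.4] w 0.0412 t 8.05 j7 0.33
```

Request:
carry_out(rotation=[[0, 0, 0.1], [0, 0, 0.22], [0, 0, 0.34], [0, 0, 0.46], [0, 0, 0.58], [0, 0, 0.7], [0, 0, 0.82], [0, 0, 0.92], [0, 0, 0.96], [0, 0, 0.96]], linear=[[-2, 3, 0], [-4, 6, 0], [-6.5, 10, 0], [-9, 14, 0], [-11.7, 18, 0], [-14, 21.5, 0], [-16, 24.5, 1], [-17.5, 26.5, 2.5], [-18, 27.15, 3.2], [-18, 27.15, 3.2]], grip=[0.35, 0.35, 0.35, 0.35, 0.35, 0.35, 0.35, 0.35, 0.35, 0.35])

```text
clock: 9.3
tool_pos: [0.6273, -0.043, 0.1798]
tool_rot: [-3.141, 0.001, 0.176]
contact_force: [0.1, 0.4, -0.3]
grip_width: 0.0417
```

```bash
python3 held.py; python3 - <<'E'
from h import *
plan(.6278,-.0431,.103,10)
o=[]
for n in ['scene','side']:
    p=get_image(n);w=cloud(p);u,v=proj(p,[.628,-.043,.13])[0]
    im=p['pixels'][int(v)-60:int(v)+60,int(u)-50:int(u)+50];o.append(cv2.resize(im,None,fx=4,fy=4,interpolation=cv2.INTER_CUBIC))
    B=near(w,(.628,-.043),.05,.12,.15)
    print(n,len(B),circ(B,.022)); R=near(w,(.628,-.043),.07,.086,.094)
    H=cv2.convexHull(R[:,:2].astype(np.float32))[:,0];print('rim',circ(H))
cv2.imwrite('pics/pre.png',np.hstack(o)[:,:,::-1])
E
```

```text
[-0.02863361 -0.01449574 -0.00662854  0.01161501]
top in tool (array([ 0.00050456, -0.00048873]), np.float64(0.00048180464570964435)) (array([ 0.00021744, -0.00056674,  0.0224387 ]), np.float64(9.999973499123273e-05)) -0.0066511629157474115
plane [ 0.02374857 -0.0057019  -0.00671868]
[ 0.62734175 -0.04302007  0.17979715] [ 0.06117631  0.37714874 -0.27705655]
linear cm [0.02 0.09 7.74] rot [-0.0007  0.0002  0.0031] | pos [ 0.6275 -0.0423  0.1804] rot [-3.1409e+00  2.0000e-04  1.7760e-01] F [0.1 1.  0.5] w 0.0414 t 9.35 j7 -0.03
scene 133 (array([ 0.65383826, -0.01725569]), np.float64(0.004244688370265422))
rim (array([ 0.62903382, -0.04340213,  0.05035614]), np.float64(0.00043604232663510545))
side 155 (array([ 0.59878331, -0.01638179]), np.float64(0.004404545502128709))
rim (array([ 0.62670646, -0.04357341,  0.05062075]), np.float64(0.00041708566330642127))
```

View pics/pre.png

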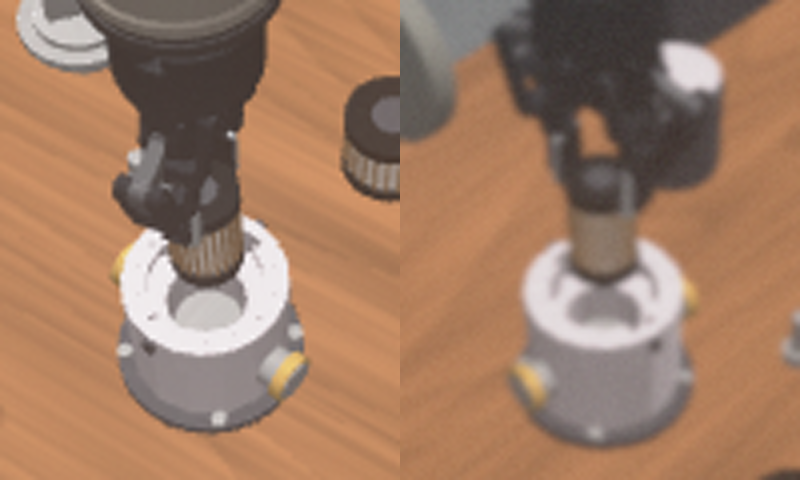

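Request:
carry_out(rotation=[[0, 0, 0], [0, 0, 0], [0, 0, 0], [0, 0, 0], [0, 0, 0], [0, 0, 0], [0, 0, 0], [0, 0, 0], [0, 0, 0], [0, 0, 0]], linear=[[0, 0, 1.5], [0, 0, 3], [0, 0, 4], [0, 0, 4.5], [0, 0, 4.8], [0, 0, 5.1], [0, 0, 5.4], [0, 0, 5.7], [0, 0, 6], [0, 0, 6]], grip=[0.35, 0.35, 0.35, 0.35, 0.35, 0.35, 0.35, 0.35, 0.35, 0.35])

```text
clock: 10.7
tool_pos: [0.6277, -0.0435, 0.1201]
tool_rot: [-3.141, 0.0, 0.175]
contact_force: [-0.6, -0.0, -0.6]
grip_width: 0.0415
```

```bash
python3 held.py
```

```text
[-0.02862508 -0.01442929 -0.00661748  0.01195888]
top in tool (array([ 0.00034963, -0.0005447 ]), np.float64(0.000465909276289634)) (array([ 0.00022832, -0.00071255,  0.02242529]), np.float64(9.745206329643541e-05)) -0.006625937242804943
plane [ 0.02282903 -0.00598817 -0.00671319]
[ 0.62766827 -0.04351017  0.12011187] [-5.99596613e-01 -2.57517040e-04 -5.56703344e-01]
```

The cartridge is in the bore with no contact force. I lower it the rest of the way.

Request:
carry_out(rotation=[[0, 0, 0], [0, 0, 0], [0, 0, 0], [0, 0, 0], [0, 0, 0], [0, 0, 0], [0, 0, 0], [0, 0, 0], [0, 0, 0], [0, 0, 0]], linear=[[0, 0, 0.4], [0, 0, 0.8], [0, 0, 1.2], [0, 0, 1.4], [0, 0, 1.6], [0, 0, 1.7], [0, 0, 1.75], [0, 0, 1.75], [0, 0, 1.75], [0, 0, 1.75]], grip=[0.35, 0.35, 0.35, 0.35, 0.35, 0.35, 0.35, 0.35, 0.35, 0.35])

```text
clock: 12.0
tool_pos: [0.6278, -0.0435, 0.1029]
tool_rot: [-3.142, -0.0, 0.175]
contact_force: [-1.3, -0.4, -0.0]
grip_width: 0.0416
```

```bash
python3 held.py; python3 - <<'E'
from h import *
o=[]
for n in ['scene','side']:
    p=get_image(n);u,v=proj(p,[.628,-.043,.10])[0]
    im=p['pixels'][int(v)-50:int(v)+50,int(u)-50:int(u)+50];o.append(cv2.resize(im,None,fx=4,fy=4,interpolation=cv2.INTER_CUBIC))
cv2.imwrite('pics/seat.png',np.hstack(o)[:,:,::-1])
E
```

```text
[-0.02873889 -0.01411917 -0.00659676  0.01293803]
top in tool (array([ 0.00041169, -0.00063823]), np.float64(0.00042920770006220355)) (array([ 0.00032512, -0.00057441,  0.02238816]), np.float64(8.040011569591249e-05)) -0.006629914423639867
plane [ 0.02368582 -0.00602942 -0.00671567]
[ 0.62780334 -0.0434957   0.10291451] [-1.25320507 -0.44097287 -0.02251647]
```

View pics/seat.png

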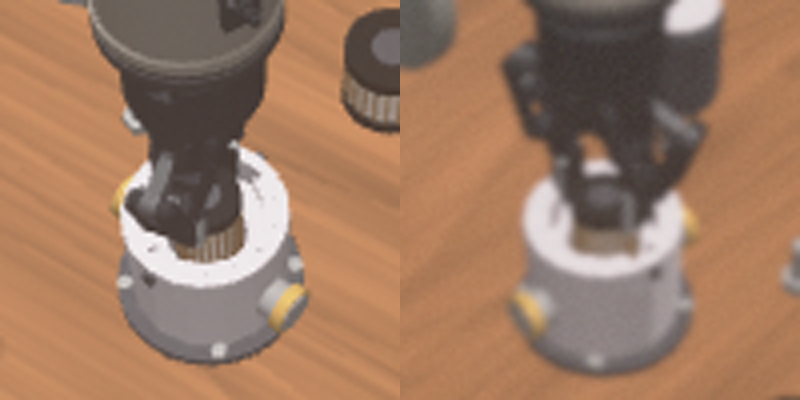

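The bottom of the cartridge is about 1.5 mm above the seat and nothing is touching, so I release and rise.

Request:
carry_out(rotation=[[0, 0, 0], [0, 0, 0], [0, 0, 0], [0, 0, 0], [0, 0, 0], [0, 0, 0], [0, 0, 0], [0, 0, 0], [0, 0, 0], [0, 0, 0]], linear=[[0, 0, 0.1], [0, 0, 0.1], [0, 0, 0.1], [0, 0, 0], [0, 0, -1], [0, 0, -5], [0, 0, -10], [0, 0, -15], [0, 0, -18.5], [0, 0, -18.5]], grip=[0.6, 1, 1, 1, 1, 1, 1, 1, 1, 1])

```text
clock: 13.4
tool_pos: [0.6289, -0.0433, 0.2917]
tool_rot: [3.14, -0.005, 0.175]
contact_force: [-0.4, 0.2, -0.1]
grip_width: 0.0855
```

```bash
python3 - <<'E'
from h import *
p=get_image('wrist');save(p,'pics/w5.png');w=cloud(p)
P=near(w,(.628,-.043),.03,.098,.120);print(len(P),np.percentile(P[:,2],[5,50,95]))
H=cv2.convexHull(P[:,:2].astype(np.float32))[:,0];print(circ(H))
A=np.c_[P[:,:2],np.ones(len(P))];print(np.linalg.lstsq(A,P[:,2],rcond=None)[0])
plan(.4642,-.2626,.26,48)
plan(.4642,-.2626,.26,-132)
E
```

```text
1928 [0.10662592 0.10828379 0.1096193 ]
(array([ 0.62615988, -0.04302175,  0.02192251]), np.float64(8.293075848888123e-05))
[ 0.00500092 -0.0286499   0.10377484]
linear cm [-19.96  18.73   2.92] rot [ 0.0015 -0.0022 -0.6629] | pos [ 0.6281 -0.0435  0.2896] rot [ 3.1409e+00 -2.6000e-03  1.7490e-01] F [ 0.6 -0.6 -1.6] w 0.0856 t 13.45 j7 0.01
linear cm [-19.96  18.73   2.92] rot [-2.9000e-03 -2.0000e-03  2.4787e+00] | pos [ 0.6281 -0.0435  0.2896] rot [ 3.1409e+00 -2.6000e-03  1.7490e-01] F [ 0.6 -0.6 -1.6] w 0.0856 t 13.45 j7 0.01
```

View pics/w5.png

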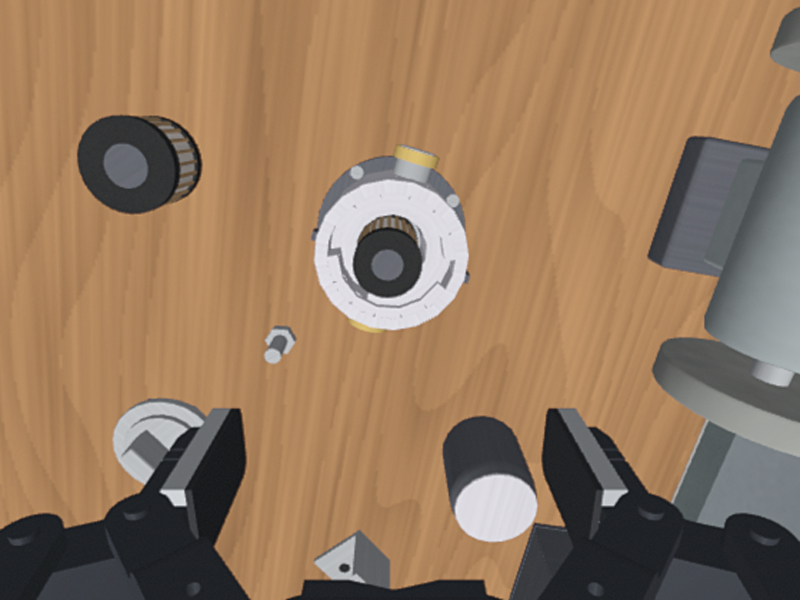

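The cartridge stands in the bore: top at z = 0.108, 18 mm above the rim, seen at (388,262). Next is the cap, viewed at the grasp yaw of 48°.

```bash
python3 - <<'E'
from h import *
plan(*viewpos(.4642,-.2626,48,.02),.22,48)
E
```

```text
linear cm [-21.21  17.15   6.91] rot [ 0.0015 -0.0022 -0.6629] | pos [ 0.6281 -0.0435  0.2896] rot [ 3.1409e+00 -2.6000e-03  1.7490e-01] F [ 0.6 -0.6 -1.6] w 0.0856 t 13.45 j7 0.01
```

Request:
carry_out(rotation=[[0, 0, -0.1], [0, 0, -0.2], [0, 0, -0.3], [0, 0, -0.4], [0, 0, -0.5], [0, 0, -0.6], [0, 0, -0.66], [0, 0, -0.66], [0, 0, -0.66], [0, 0, -0.66]], linear=[[-21.2, 17.2, 0], [-21.2, 17.2, 0], [-21.2, 17.2, 0], [-21.2, 17.2, 2], [-21.2, 17.2, 7], [-21.2, 17.2, 7], [-21.2, 17.2, 7], [-21.2, 17.2, 7], [-21.2, 17.2, 7], [-21.2, 17.2, 7]], grip=[1, 1, 1, 1, 1, 0.7, 0.7, 0.7, 0.7, 0.7])

```text
clock: 14.7
tool_pos: [0.4489, -0.2497, 0.2177]
tool_rot: [-3.141, 0.0, 0.834]
contact_force: [0.1, 0.0, -0.1]
grip_width: 0.0596
```

```bash
python3 - <<'E'
from h import *
p=get_image('wrist');save(p,'pics/w6.png');w=cloud(p)
F=near(w,(.4642,-.2626),.06,.022,.067);H=cv2.convexHull(near(w,(.4642,-.2626),.06,.025,.031)[:,:2].astype(np.float32))[:,0];print('flange',circ(H))
B=near(w,(.4642,-.2626),.045,.0615,.068);print(len(B),B.mean(0));print(cv2.minAreaRect((B[:,:2]*1000).astype(np.float32)))
plan(.4642,-.2626,.046,48)
E
```

```text
flange (array([ 0.46413559, -0.2622437 ,  0.0456671 ]), np.float64(0.00011839765574030159))
903 [ 0.46311709 -0.26140731  0.06412177]
((463.702880859375, -262.25860595703125), (13.223724365234375, 49.04254913330078), 48.204689025878906)
linear cm [ 0.07  2.   17.18] rot [-0.     -0.     -0.0033] | pos [ 0.4489 -0.2497  0.2178] rot [-3.1416 -0.      0.8345] F [-0.6  0.5 -0.5] w 0.06 t 14.75 j7 1.12
```

View pics/w6.png

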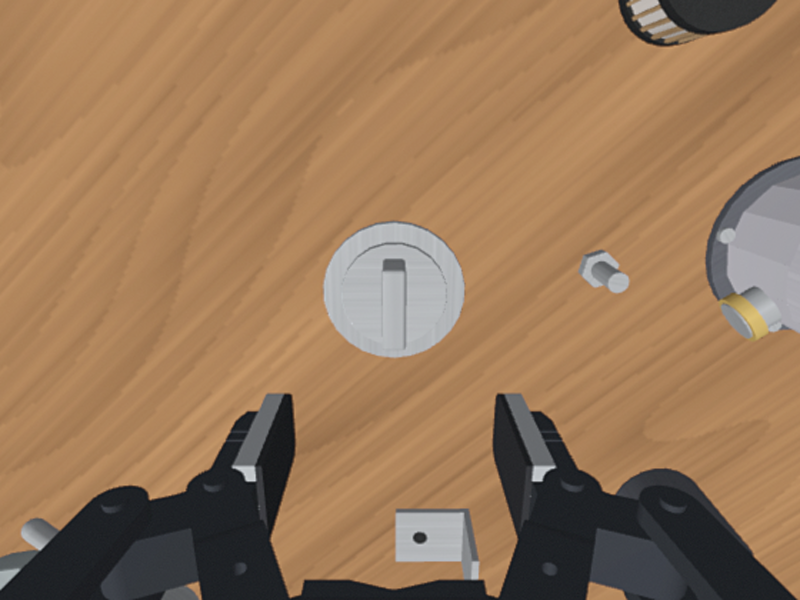

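Request:
carry_out(rotation=[[0, 0, 0], [0, 0, 0], [0, 0, 0], [0, 0, 0], [0, 0, 0], [0, 0, 0], [0, 0, 0], [0, 0, 0], [0, 0, 0], [0, 0, 0]], linear=[[0.1, 2, 5], [0.1, 2, 10], [0.1, 2, 14], [0.1, 2, 16], [0.1, 2, 17.2], [0.1, 2, 17.2], [0.1, 2, 17.2], [0.1, 2, 17.2], [0.1, 2, 17.2], [0.1, 2, 17.2]], grip=[0.5, 0.5, 0.5, 0.5, 0.5, 0, 0, 0, 0, 0], force=110)

```text
clock: 16.0
tool_pos: [0.4649, -0.2627, 0.0467]
tool_rot: [3.14, -0.0, 0.835]
contact_force: [-1.8, 1.0, 7.7]
grip_width: 0.0119
```

```bash
python3 - <<'E'
from h import *
p=get_image('wrist');save(p,'pics/w7.png');plan(.4642,-.2626,.17,48)
E
```

```text
linear cm [ -0.04  -0.04 -12.33] rot [ 0.0013 -0.0002 -0.003 ] | pos [ 0.4649 -0.2627  0.0467] rot [ 3.1403e+00 -2.0000e-04  8.3480e-01] F [-1.3  0.7  7. ] w 0.0122 t 16.05 j7 0.99
```

View pics/w7.png

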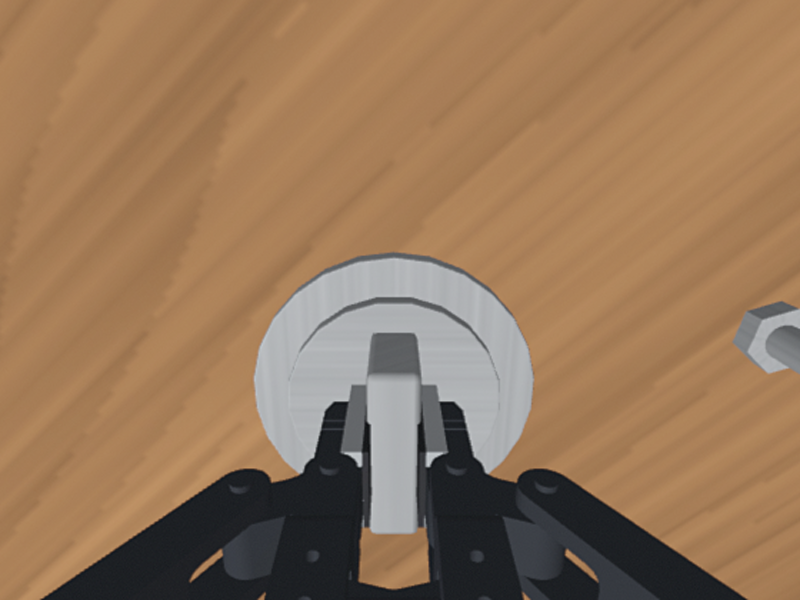

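The cap is gripped on its bar, which is centred at (394,430) between the pads. I lift.

Request:
carry_out(rotation=[[0, 0, 0], [0, 0, 0], [0, 0, 0], [0, 0, 0], [0, 0, 0], [0, 0, 0], [0, 0, 0], [0, 0, 0], [0, 0, 0], [0, 0, 0]], linear=[[0, 0, -1], [0, 0, -4], [0, 0, -8], [0, 0, -12], [0, 0, -16], [0, 0, -17], [0, 0, -17], [0, 0, -17], [0, 0, -17], [0, 0, -17]], grip=[0, 0, 0, 0, 0, 0, 0, 0, 0, 0])

```text
clock: 17.3
tool_pos: [0.4642, -0.2623, 0.2151]
tool_rot: [-3.14, 0.0, 0.835]
contact_force: [0.4, 0.6, -2.6]
grip_width: 0.012
```

```bash
cat > heldcap.py <<'E'
from h import *
s=get_state();p=get_image('wrist');save(p,'pics/hc%d.png'%p['shot']);w=cloud(p)
R=Ro.from_euler('xyz',s['tool_rot']).as_matrix();T=(w-s['tool_pos'])@R
m=(np.hypot(T[...,0],T[...,1])<.06)
F=T[m&(T[...,2]>.012)&(T[...,2]<.024)];
print('flange pts',len(F),np.percentile(F[:,2],[5,50,95]))
A=np.c_[F[:,:2],np.ones(len(F))];print('plane',np.linalg.lstsq(A,F[:,2],rcond=None)[0])
H=cv2.convexHull(F[:,:2].astype(np.float32))[:,0]
H=H[(H[:,1]<.0)];print('flange centre tool',circ(H,.0458),circ(H))
B=T[(abs(T[...,0])<.01)&(abs(T[...,1])<.035)&(abs(T[...,2]+.018)<.003)]
print('bar',len(B),B.mean(0),cv2.minAreaRect((B[:,:2]*1000).astype(np.float32)))
print(s['tool_pos'],s['tool_rot'],s['contact_force'],s['clock'],s['joints'][6],'w',s['grip_width'])
E
python3 heldcap.py
```

```text
flange pts 15996 [0.01219673 0.01792548 0.01947719]
plane [-1.22769350e-05 -2.83463959e-02  1.58197236e-02]
flange centre tool (array([ 0.00075302, -0.00082986]), np.float64(6.836837850649966e-05)) (array([ 0.00076067, -0.00108041,  0.04559726]), np.float64(7.581683288577015e-05))
bar 4066 [ 0.00066547 -0.00374707 -0.01742748] ((1.1805171966552734, -1.0531044006347656), (50.75746536254883, 19.826631546020508), 83.56243896484375)
[ 0.46421965 -0.26229339  0.21514052] [-3.14040899e+00  9.67976937e-05  8.35099054e-01] [ 0.44307949  0.64145289 -2.56462245] 17.3 1.1185926811623192 w 0.012045455423483632
```

```bash
python3 - <<'E'
from h import *
p=get_image('scene');w=cloud(p)
for x0 in np.arange(.68,1.0,.04):
    m=(abs(w[...,0]-x0-.02)<.02)&(abs(w[...,1]+.05)<.12);print(round(x0,2),np.nanmax(w[...,2][m]).round(3) if m.any() else None)
plan(.7175,-.053,.215,83.8)
E
```

```text
0.68 0.091
0.72 0.005
0.76 0.006
0.8 0.135
0.84 0.168
0.88 0.173
0.92 0.169
0.96 0.136
linear cm [32.51  4.72  0.04] rot [-6.000e-04 -2.000e-04 -6.275e-01] | pos [ 0.4643 -0.2624  0.2154] rot [-3.141  0.     0.835] F [-0.1 -0.7 -1.1] w 0.0121 t 17.4 j7 1.12
```

Request:
carry_out(rotation=[[0, 0, -0.07], [0, 0, -0.14], [0, 0, -0.21], [0, 0, -0.28], [0, 0, -0.36], [0, 0, -0.44], [0, 0, -0.52], [0, 0, -0.6], [0, 0, -0.6275], [0, 0, -0.6275]], linear=[[3, 0.5, 0], [7, 1, 0], [11.5, 1.7, 0], [16, 2.4, 0], [20.5, 3, 0], [25, 3.7, 0], [29, 4.2, 0], [31.5, 4.6, 0], [32.5, 4.7, 0], [32.5, 4.7, 0]], grip=[0, 0, 0, 0, 0, 0, 0, 0, 0, 0])

```text
clock: 18.65
tool_pos: [0.7174, -0.0524, 0.2154]
tool_rot: [-3.141, -0.0, 1.463]
contact_force: [0.7, -0.2, -3.3]
grip_width: 0.0119
```

```bash
python3 heldcap.py; cat > hf2.py <<'E'
from h import *
s=get_state();p=get_image('wrist');save(p,'pics/hz.png');w=cloud(p)
R=Ro.from_euler('xyz',s['tool_rot']).as_matrix()
P=near(w,(.628,-.043),.07,.087,.093);r=np.hypot(P[:,0]-.628,P[:,1]+.0432);P=P[r>.03]
H=cv2.convexHull(P[:,:2].astype(np.float32))[:,0];o,res=circ(H);print('outer',o,res,len(P));c=o[:2]
d=P[:,:2]-c;r=np.hypot(*d.T);th=np.radians(-6.2)
for it in range(4):
    u=np.array([np.cos(th),np.sin(th)]);v=np.array([-u[1],u[0]]);X=d@u;Y=d@v;q0=(r>.036)&(r<.0405);out=[]
    for sg in (1,-1):
        q=q0&(X*sg>0);out.append((np.sort(Y[q&(Y>0)])[2],np.sort(-Y[q&(Y<0)])[2]))
    print(np.degrees(th),np.round(np.array(out)*1000,2));off=[(a-b)/2 for a,b in out];th+=np.arctan((off[0]-off[1])/2/.038)
print('housing in tool',R.T@(np.array([*c,.09])-s['tool_pos']),s['tool_pos'],s['tool_rot'])
E
python3 hf2.py
```

```text
flange pts 16198 [0.01220852 0.01795894 0.0195121 ]
plane [ 0.00011301 -0.02883905  0.01583465]
flange centre tool (array([ 0.00098724, -0.00035659]), np.float64(7.884799330306128e-05)) (array([ 0.00097614, -0.00054541,  0.04565025]), np.float64(7.633644781224885e-05))
bar 4049 [ 0.00081144 -0.00347508 -0.01738455] ((-0.08298110961914062, -0.5079631805419922), (19.970035552978516, 50.25873565673828), 0.41000449657440186)
[ 0.71741538 -0.05242656  0.21541759] [-3.14100573e+00 -4.64522310e-04  1.46269553e+00] [ 0.72308378 -0.15276759 -3.28064394] 18.65 1.2084387260491123 w 0.011923267629462603
outer [ 0.62874946 -0.04287575  0.05032128] 0.00018836092966707796 9231
-6.2 [[8.89 9.24]
 [8.74 8.92]]
-6.263264627882235 [[8.92 9.2 ]
 [8.7  8.96]]
-6.266779618381652 [[8.93 9.19]
 [8.7  8.96]]
-6.266974909463745 [[8.93 9.19]
 [8.7  8.96]]
housing in tool [ 0.00082149 -0.08885974  0.12559333] [ 0.7170595  -0.05338611  0.21554395] [-3.14103555e+00  1.76636889e-04  1.46132486e+00]
```

View pics/hz.png

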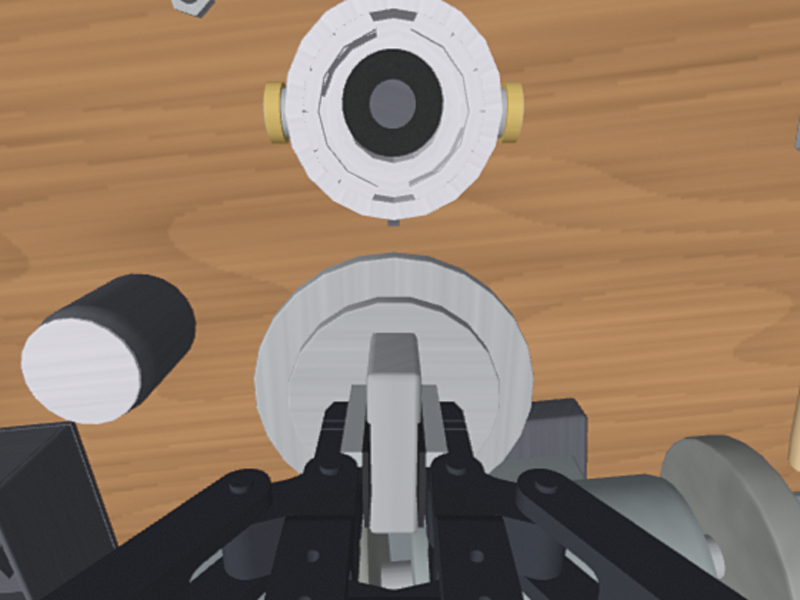

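```bash
cat > diff.py <<'E'
from h import *
C=np.array([[1,0,0],[0,.945,-.326],[0,.326,.945]])
for k in range(2):
    p=get_image('wrist');w=cloud(p)
    P=near(w,(.628,-.043),.07,.087,.093);P=P[np.hypot(P[:,0]-.628,P[:,1]+.0432)>.03]
    c=circ(cv2.convexHull(P[:,:2].astype(np.float32))[:,0],.0503)[0]
    z=w[...,2]; m=(np.hypot(w[...,0]-.7172,w[...,1]+.053)<.055)&(abs(z-.1975)<.003)
    F=w[m];H=cv2.convexHull(F[:,:2].astype(np.float32))[:,0]
    fx=.7172;H=H[H[:,0]<.7172]
    f,res=circ(H,.0458)
    print('housing',c.round(5),'flange',f.round(5),res.round(5),'z',np.median(F[:,2]).round(4))
    a=np.radians(83.8);d=c[:2]-f[:2];print('shift in tool cm',100*d@[np.cos(a),np.sin(a)],100*d@[np.sin(a),-np.cos(a)])
E
python3 diff.py
```

```text
housing [ 0.62897 -0.04297] flange [ 0.71667 -0.05296] 0.0001 z 0.1972
shift in tool cm 0.04606182767559762 -8.82683362524309
housing [ 0.62888 -0.04294] flange [ 0.71667 -0.0532 ] 7e-05 z 0.1974
shift in tool cm 0.0719767584472913 -8.838651038573644
```

The cap's bar and the housing slots line up in the picture: both at column 394, slots at rows 16 and 198. The required shift is +0.05 cm in x and -8.83 cm in y.

Request:
carry_out(rotation=[[0, 0, 0], [0, 0, 0], [0, 0, 0], [0, 0, 0], [0, 0, 0], [0, 0, 0], [0, 0, 0], [0, 0, 0], [0, 0, 0], [0, 0, 0]], linear=[[0.05, -3, 0], [0.05, -6, 0], [0.05, -8.83, 0], [0.05, -8.83, 0], [0.05, -8.83, 2], [0.05, -8.83, 4], [0.05, -8.83, 5.5], [0.05, -8.83, 6.5], [0.05, -8.83, 7.3], [0.05, -8.83, 7.3]], grip=[0, 0, 0, 0, 0, 0, 0, 0, 0, 0])

```text
clock: 20.1
tool_pos: [0.6295, -0.043, 0.1423]
tool_rot: [-3.141, -0.0, 1.463]
contact_force: [0.8, 0.2, -2.4]
grip_width: 0.0122
```

```bash
cat > vw.py <<'E'
from h import *
import sys
o=[]
for n in ['scene','side']:
    p=get_image(n);u,v=proj(p,[.628,-.043,.10])[0]
    im=p['pixels'][int(v)-50:int(v)+50,int(u)-50:int(u)+50];o.append(cv2.resize(im,None,fx=4,fy=4,interpolation=cv2.INTER_CUBIC))
cv2.imwrite(sys.argv[1],np.hstack(o)[:,:,::-1])
plan(.628,-.0433,.116,83.75)
E
python3 heldcap.py; python3 vw.py pics/c1.png
```

```text
flange pts 15881 [0.01219155 0.01792729 0.01942041]
plane [-0.00077788 -0.02807941  0.01584158]
flange centre tool (array([ 0.00093648, -0.00033882]), np.float64(4.993713517892004e-05)) (array([ 0.00093919, -0.00044771,  0.04571328]), np.float64(5.743967129427652e-05))
bar 4072 [ 0.00082401 -0.00330343 -0.01745429] ((1.3381495475769043, -0.5212173461914062), (50.750396728515625, 19.75604820251465), 82.6814956665039)
[ 0.62954499 -0.04297307  0.14232235] [-3.14089728e+00 -1.52253054e-04  1.46252711e+00] [ 0.80887239  0.23185039 -2.37916167] 20.1 1.1538047387771786 w 0.01217357146461237
linear cm [-0.05 -0.2   2.74] rot [ 0.0008 -0.0001  0.0007] | pos [ 0.63   -0.043   0.1434] rot [ 3.1408e+00 -1.0000e-04  1.4624e+00] F [-0.1 -0.1 -2.8] w 0.012 t 20.25 j7 1.15
```

View pics/c1.png

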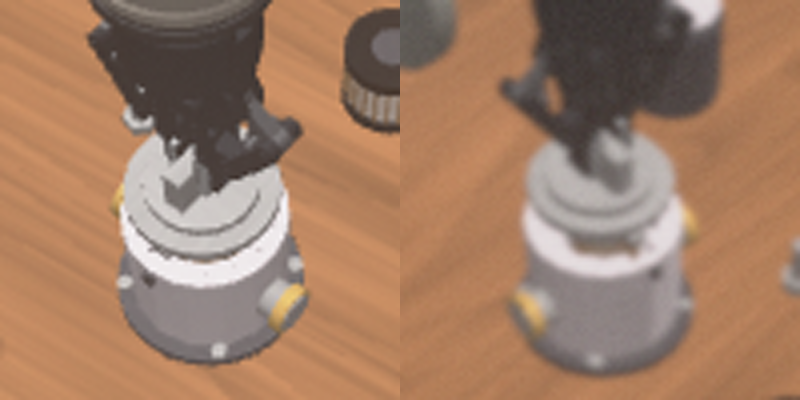

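Request:
carry_out(rotation=[[0, 0, 0], [0, 0, 0], [0, 0, 0], [0, 0, 0], [0, 0, 0], [0, 0, 0], [0, 0, 0], [0, 0, 0], [0, 0, 0], [0, 0, 0]], linear=[[0, 0, 0.2], [0, 0, 0.4], [0, 0, 0.6], [0, 0, 0.7], [0, 0, 0.8], [0, 0, 0.9], [0, 0, 1.0], [0, 0, 1.1], [0, 0, 1.2], [0, 0, 1.2]], grip=[0, 0, 0, 0, 0, 0, 0, 0, 0, 0])

```text
clock: 21.5
tool_pos: [0.6297, -0.043, 0.1309]
tool_rot: [3.141, -0.0, 1.462]
contact_force: [-0.5, -0.6, 1.2]
grip_width: 0.012
```

```bash
python3 heldcap.py; python3 vw.py pics/c2.png
```

```text
flange pts 15942 [0.01218107 0.01791844 0.01944065]
plane [-0.00047411 -0.02818057  0.01583368]
flange centre tool (array([ 0.00097396, -0.00037488]), np.float64(4.803631351076032e-05)) (array([ 0.00096469, -0.00055074,  0.04565622]), np.float64(6.888830436705198e-05))
bar 4074 [ 0.00084711 -0.00325795 -0.01743122] ((0.22543716430664062, -0.34098052978515625), (50.52587127685547, 19.955764770507812), 88.8254165649414)
[ 0.62974484 -0.04303988  0.13085728] [ 3.14146031e+00 -8.22432417e-05  1.46245180e+00] [-0.48239837 -0.57570577  1.24827384] 21.5 1.1457681409676872 w 0.012045138720544551
linear cm [-0.05 -0.17  1.49] rot [ 0.0002 -0.0001  0.0008] | pos [ 0.6298 -0.043   0.1309] rot [ 3.1414e+00 -1.0000e-04  1.4625e+00] F [0.1 0.2 1.4] w 0.0121 t 21.65 j7 1.15
```

View pics/c2.png

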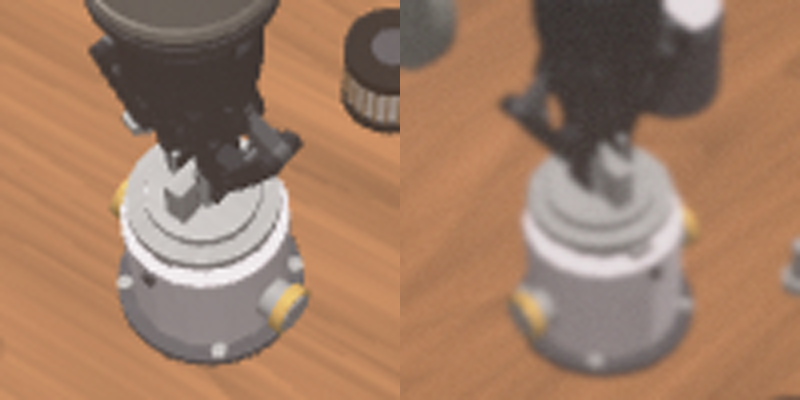

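The lugs are entering the slots: cap origin about 85 mm, spring contact about 4 N, no side load. I push down.

Request:
carry_out(rotation=[[0, 0, 0], [0, 0, 0], [0, 0, 0], [0, 0, 0], [0, 0, 0], [0, 0, 0], [0, 0, 0], [0, 0, 0], [0, 0, 0], [0, 0, 0]], linear=[[0, 0, 0.2], [0, 0, 0.4], [0, 0, 0.6], [0, 0, 0.7], [0, 0, 0.8], [0, 0, 0.9], [0, 0, 1.0], [0, 0, 1.1], [0, 0, 1.2], [0, 0, 1.2]], grip=[0, 0, 0, 0, 0, 0, 0, 0, 0, 0])

```text
clock: 22.9
tool_pos: [0.6299, -0.043, 0.1191]
tool_rot: [3.141, -0.0, 1.462]
contact_force: [-1.7, -1.2, 8.9]
grip_width: 0.0122
```

```bash
python3 heldcap.py
```

```text
flange pts 15937 [0.01218434 0.01789925 0.01941503]
plane [-0.00056444 -0.02744738  0.01583174]
flange centre tool (array([ 0.00105135, -0.00042014]), np.float64(7.470299508058331e-05)) (array([ 0.00103016, -0.00057902,  0.04567019]), np.float64(4.343719285440639e-05))
bar 4068 [ 0.00083315 -0.00332443 -0.0174578 ] ((-0.7124128341674805, -0.4331817626953125), (19.79384422302246, 51.00304412841797), 3.980858325958252)
[ 0.62990361 -0.04301593  0.11908443] [ 3.14111145e+00 -4.09716627e-05  1.46241096e+00] [-1.72745349 -1.24801317  8.88066172] 22.9 1.1374187183804392 w 0.012238366819480515
```

The lugs are below the lip: cap origin 73 mm, spring about 11 N as predicted. I turn clockwise.

Request:
carry_out(rotation=[[0, 0, 0.1], [0, 0, 0.2], [0, 0, 0.33], [0, 0, 0.46], [0, 0, 0.6], [0, 0, 0.74], [0, 0, 0.88], [0, 0, 1.02], [0, 0, 1.15], [0, 0, 1.2]], linear=[[0, 0, 0], [0, 0, 0], [0, 0, 0], [0, 0, 0], [0, 0, 0], [0, 0, 0], [0, 0, 0], [0, 0, 0], [0, 0, 0], [0, 0, 0]], grip=[0, 0, 0, 0, 0, 0, 0, 0, 0, 0], force=120)

```text
clock: 24.2
tool_pos: [0.6302, -0.0431, 0.1193]
tool_rot: [3.141, -0.001, 0.26]
contact_force: [-0.0, 0.1, 8.8]
grip_width: 0.0117
```

```bash
python3 heldcap.py; python3 -c "
from h import *
print(get_state()['torque']);plan(.6293,-.043,.116,-6.25)"
```

```text
flange pts 16162 [0.01220223 0.0179593  0.0194896 ]
plane [ 0.00036839 -0.02797956  0.0158215 ]
flange centre tool (array([ 0.00028525, -0.00102923]), np.float64(8.304922228981326e-05)) (array([ 0.00028933, -0.00114045,  0.04570843]), np.float64(5.9876202536994494e-05))
bar 4034 [ 0.00029578 -0.00402377 -0.01735724] ((1.1574206352233887, -1.1382980346679688), (51.0564079284668, 19.82345199584961), 83.70841979980469)
[ 0.63022645 -0.04306248  0.11934048] [ 3.14102441e+00 -1.15097220e-03  2.59610855e-01] [-0.04244137  0.08520255  8.82123399] 24.2 0.07707545570273824 w 0.01165281681690811
[-0.23961662  0.02032279  0.0089531 ]
linear cm [-0.09 -0.03  0.34] rot [ 3.000e-04 -1.300e-03  3.669e-01] | pos [ 0.6302 -0.043   0.1194] rot [ 3.1411e+00 -1.2000e-03  2.5780e-01] F [ 0.4 -0.9  7.3] w 0.0116 t 24.25 j7 0.08
```

Request:
carry_out(rotation=[[0, 0, 0.08], [0, 0, 0.16], [0, 0, 0.24], [0, 0, 0.3], [0, 0, 0.34], [0, 0, 0.37], [0, 0, 0.39], [0, 0, 0.4], [0, 0, 0.4], [0, 0, 0.4]], linear=[[0, 0, 0], [0, 0, 0], [0, 0, 0], [0, 0, 0], [0, 0, 0], [0, 0, 0], [0, 0, 0], [0, 0, 0], [0, 0, 0], [0, 0, 0]], grip=[0, 0, 0, 0, 0, 0, 0, 0, 0, 0])

```text
clock: 25.5
tool_pos: [0.6297, -0.0429, 0.1192]
tool_rot: [-3.142, -0.0, -0.137]
contact_force: [-3.1, 0.2, 9.3]
grip_width: 0.0116
```

```bash
python3 heldcap.py; python3 -c "
from h import *
print(get_state()['torque']);plan(.6293,-.043,.116,-6.25)"
```

```text
flange pts 16347 [0.01222066 0.01797432 0.01951424]
plane [ 0.00061906 -0.02823289  0.01582206]
flange centre tool (array([-0.00013948, -0.00107308]), np.float64(4.51582970245161e-05)) (array([-0.00014537, -0.00115752,  0.04572782]), np.float64(4.948332957258397e-05))
bar 4038 [-1.07128091e-05 -4.05515038e-03 -1.73306606e-02] ((0.46428966522216797, -0.9753341674804688), (50.817386627197266, 19.988815307617188), 87.51620483398438)
[ 0.62965379 -0.04289137  0.11920284] [-3.14158053e+00 -6.86707209e-05 -1.37160829e-01] [-3.11471286  0.21415529  9.30444627] 25.5 -0.2727218732652526 w 0.011613074376871355
[0.11492621 0.83004645 0.32731824]
linear cm [-0.03  0.02  0.32] rot [-0.      0.     -0.0281] | pos [ 0.6296 -0.0429  0.1192] rot [-3.1416  0.     -0.1372] F [-3.8  1.  10.3] w 0.0119 t 25.55 j7 -0.27
```

The torque has risen to 0.33 N m at 91.6° of turn, which is the stop. I press home and nudge the turn slightly further to confirm.

Request:
carry_out(rotation=[[0, 0, 0], [0, 0, 0], [0, 0, 0], [0, 0, 0], [0, 0, 0], [0, 0, 0.01], [0, 0, 0.02], [0, 0, 0.03], [0, 0, 0.03], [0, 0, 0.03]], linear=[[0, 0, 0.1], [0, 0, 0.2], [0, 0, 0.3], [0, 0, 0.4], [0, 0, 0.5], [0, 0, 0.55], [0, 0, 0.6], [0, 0, 0.6], [0, 0, 0.6], [0, 0, 0.6]], grip=[0, 0, 0, 0, 0, 0, 0, 0, 0, 0])

```text
clock: 26.8
tool_pos: [0.6298, -0.0429, 0.1166]
tool_rot: [3.141, -0.002, -0.166]
contact_force: [-25.3, 0.5, 60.5]
grip_width: 0.0118
```

```bash
python3 heldcap.py; python3 -c "
from h import *
print(get_state()['torque'])";python3 vw.py pics/c3.png
```

```text
flange pts 15829 [0.01218886 0.01788129 0.01937449]
plane [ 0.00037197 -0.0267846   0.01582946]
flange centre tool (array([-0.00023699, -0.0010789 ]), np.float64(8.233258192829468e-05)) (array([-0.00023837, -0.00115413,  0.04573856]), np.float64(8.861888099584089e-05))
bar 4046 [-0.00016583 -0.00416853 -0.01747406] ((0.9500284194946289, -1.1696357727050781), (50.573020935058594, 19.842391967773438), 85.04132843017578)
[ 0.6298324  -0.04289553  0.11658821] [ 3.14094039e+00 -1.52287138e-03 -1.65954863e-01] [-25.29221944   0.52737225  60.4609234 ] 26.8 -0.30002001805830764 w 0.011844277134034187
[-0.01198876  5.46134796  1.36181141]
linear cm [-0.18  0.07  0.06] rot [ 1.8000e-03 -7.0000e-04 -1.6277e+00] | pos [ 0.6299 -0.0429  0.1166] rot [ 3.1409e+00 -1.6000e-03 -1.6600e-01] F [-25.5  -0.1  59.9] w 0.0115 t 26.95 j7 -0.3
```

View pics/c3.png

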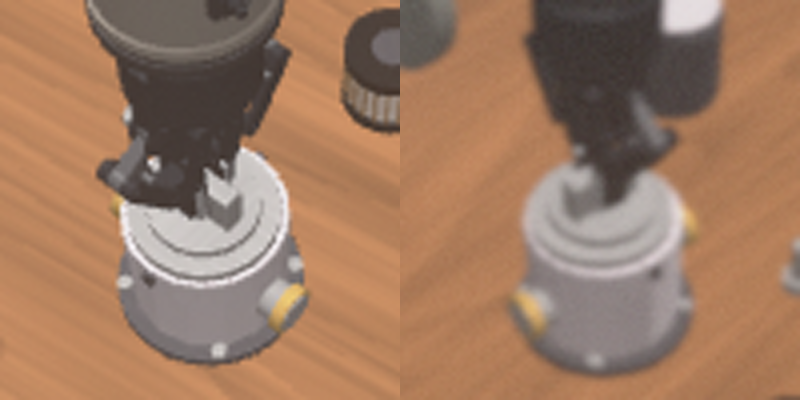

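It is home: the gap to the rim is closed and the force has risen sharply. The press and side load are higher than needed, so I ease both.

Request:
carry_out(rotation=[[0, 0, 0], [0, 0, -0.005], [0, 0, -0.01], [0, 0, -0.01], [0, 0, -0.01], [0, 0, -0.01], [0, 0, -0.01], [0, 0, -0.01], [0, 0, -0.01], [0, 0, -0.01]], linear=[[-0.03, 0, -0.05], [-0.06, 0, -0.1], [-0.1, 0, -0.15], [-0.1, 0, -0.15], [-0.1, 0, -0.15], [-0.1, 0, -0.15], [-0.1, 0, -0.15], [-0.1, 0, -0.15], [-0.1, 0, -0.15], [-0.1, 0, -0.15]], grip=[0, 0, 0, 0, 0, 0, 0, 0, 0, 0])

```text
clock: 28.2
tool_pos: [0.6296, -0.0428, 0.1167]
tool_rot: [3.142, -0.003, -0.157]
contact_force: [-9.6, -0.0, 33.1]
grip_width: 0.0115
```

```bash
python3 heldcap.py; python3 -c "
from h import *
print(get_state()['torque'],get_state()['contact_force'])"
```

```text
flange pts 16109 [0.01219889 0.01794773 0.01947671]
plane [ 0.00092675 -0.02833428  0.01582483]
flange centre tool (array([-0.0001713 , -0.00098853]), np.float64(8.114107038493384e-05)) (array([-0.00016935, -0.00113582,  0.04568459]), np.float64(7.893892911718658e-05))
bar 4038 [-0.00011877 -0.00406487 -0.01740563] ((0.4109058380126953, -1.2277374267578125), (50.32109832763672, 19.87391471862793), 87.77019500732422)
[ 0.62964633 -0.04279911  0.11668261] [ 3.14155285e+00 -2.60890087e-03 -1.56679679e-01] [-9.62431882 -0.03811835 33.11183251] 28.2 -0.29162203798170283 w 0.011493056423447678
[-0.14509659  2.18776747  0.76458863] [-9.45269991 -0.32935961 34.20004837]
```

```bash
python3 - <<'E'
from h import *
for n in ['wrist','scene','side']:
    p=get_image(n);w=cloud(p);r=np.hypot(w[...,0]-.628,w[...,1]+.043)
    m=(r>.037)&(r<.044)&(w[...,2]>.09)&(w[...,2]<.108);F=w[m]
    A=np.c_[F[:,:2]-[.628,-.043],np.ones(len(F))];print(n,len(F),np.linalg.lstsq(A,F[:,2],rcond=None)[0].round(4))
    save(p,f'pics/f_{n}.png')
s=get_state();print(s['clock'],s['contact_force'],s['torque'],s['tool_pos'])
E
```

```text
wrist 5621 [-0.      0.0011  0.0982]
scene 195 [ 0.003  -0.      0.0985]
side 168 [ 0.0229 -0.01    0.0973]
28.4 [-9.34628627 -0.49077591 33.91932978] [-0.11563843  2.03438023  0.8016476 ] [ 0.62963569 -0.04283462  0.11668046]
```

View pics/f_scene.png

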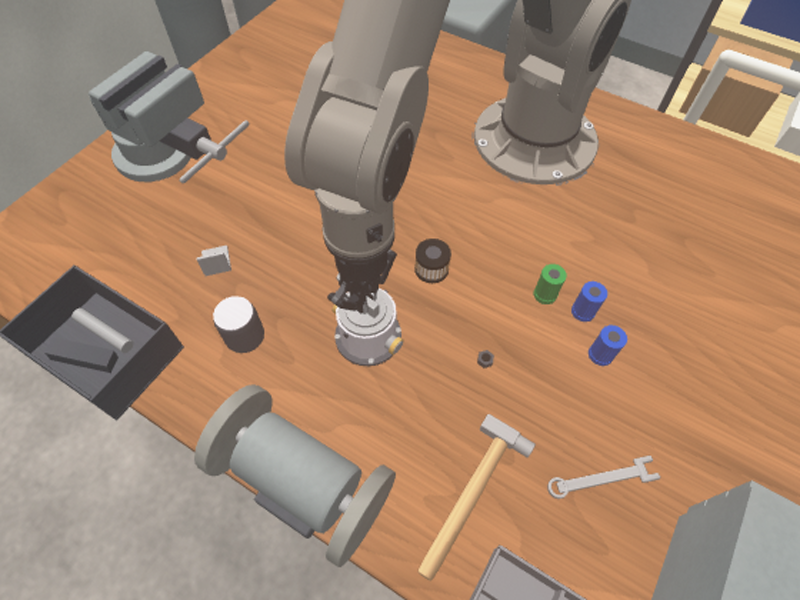

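View pics/f_wrist.png

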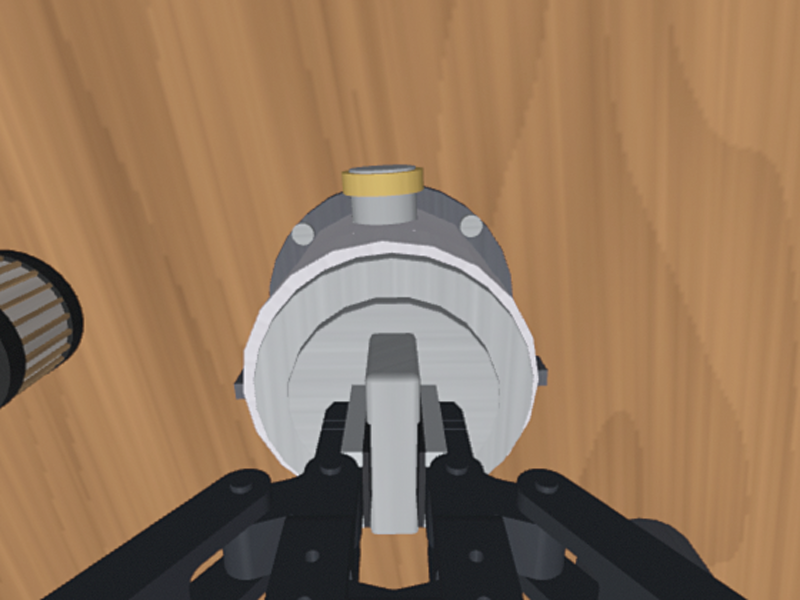

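The flange top is level at z = 0.098, which is 8 mm above the rim, so the cap is fully home. The bar at (394,430) now lies across the slot marks at (240,388) and (542,370). The bystanders at the usual pixels have not moved. I hand in.

```bash
python3 -c "
from workcell import *
print(job_done())"
```

```text
the job is handed in; nothing more can be done
None
```

The slim brown cartridge is in the bore and the bayonet cap is turned to the stop. I handed the job in at about 28 s with the gripper still holding the cap and pressing it home.

- **Cartridge:** after I let go, its top read z = 0.108, which is 18 mm above the rim, as it should be when standing on the seat.
- **Cap pushed down:** the lugs went into the slots with almost no side load. The spring force rose to about 11 N, as predicted for that depth.
- **Turn:** the tool turned about 92.7° clockwise. The torque rose to about 0.8 N m, which I take as the stop.
- **Flange on the rim:** the wrist and scene cameras put the flange top at 0.098 m and level, and the cap origin is about 70.7 mm up. The side camera read 0.097 m with a slight tilt, from few and noisy points.
- **Forces:** the first press overshot to about 60 N upward and 25 N sideways on the wrist, so I eased it. I handed in at about 34 N down, with about 9 N of side force remaining.
- **Everything else:** the bystanders and the blue and green look-alikes showed no visible movement in the last scene picture. I judged that by eye and did not measure it.

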